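# Stand the dust samples in their spill dishes

## Task

Before the dust test, stand each of the four sample containers at the front of the bench (three white jars with a green, a blue and a black lid, and a black-capped glass vial) upright in the spill dish that matches it: the dish has the colour of the container's lid, and of the two black dishes the large one is for the black-lidded jar and the small one for the glass vial. Set each down gently, flat on the floor of its dish inside the rim, without tipping or dropping any, and leave the brass weight where it stands; the jars and vials at the back of the bench are not part of this.

Things in the scene. Friction and masses are not known exactly. Their poses are not given: they have to be found in the camera images.
- green_jar_center (a point): white plastic sample jar with a GREEN lid, round body 52 mm across, lid 48 mm, 67 mm tall; loose, standing upright on the open front part of the bench (like ones stored at the back, beside and behind the equipment, are not meant). This point is its centre, on its axis half-way up (33.5 mm above its underside); z is up along its axis
- blue_jar_center (a point): white plastic sample jar with a BLUE lid, round body 58 mm across, lid 54 mm, 83 mm tall; loose, standing upright on the open front part of the bench (like ones stored at the back, beside and behind the equipment, are not meant). This point is its centre, on its axis half-way up (41.5 mm above its underside); z is up along its axis
- black_jar_center (a point): white plastic sample jar with a BLACK lid, the largest jar, round body 66 mm across, lid 62 mm, 91 mm tall; loose, standing upright on the open front part of the bench (like ones stored at the back, beside and behind the equipment, are not meant). This point is its centre, on its axis half-way up (45.5 mm above its underside); z is up along its axis
- vial_center (a point): small clear glass vial of dust with a BLACK cap, round, 27 mm across, 56 mm tall; loose, standing upright on the open front part of the bench (like ones stored at the back, beside and behind the equipment, are not meant). This point is its centre, on its axis half-way up (28.0 mm above its underside); z is up along its axis
- green_jar_dish: shallow round open dish, green, for the green-lidded jar; 75 mm across outside, 68 mm inside, rim 8 mm high and 3.5 mm thick, inner floor 3 mm above the bench; stuck to the bench, with a small flat tab (4 mm thick) outside the rim. Origin: centre of its underside, on the bench
- blue_jar_dish: shallow round open dish, blue, for the blue-lidded jar; 81 mm across outside, 74 mm inside, rim 8 mm high and 3.5 mm thick, inner floor 3 mm above the bench; stuck to the bench, with a small flat tab (4 mm thick) outside the rim. Origin: centre of its underside, on the bench
- black_jar_dish: shallow round open dish, large black, for the black-lidded jar; 89 mm across outside, 82 mm inside, rim 8 mm high and 3.5 mm thick, inner floor 3 mm above the bench; stuck to the bench, with a small flat tab (4 mm thick) outside the rim. Origin: centre of its underside, on the bench
- vial_dish: shallow round open dish, small black, for the vial; 50 mm across outside, 43 mm inside, rim 8 mm high and 3.5 mm thick, inner floor 3 mm above the bench; stuck to the bench, with a small flat tab (4 mm thick) outside the rim. Origin: centre of its underside, on the bench
- brass_weight_center (a point): brass weight with a knob, 25 mm across, 30 mm tall, standing loose among the things; not part of the job. This point is its centre, half-way up (15 mm)
Not all that is in view belongs to the job. What is shaped like the vial_dish but pink is not meant.

How it is judged:
By the outcome, as a careful person would: the job done as asked, in the order asked, and still so for the second after the job is handed in, with the robot touching nothing.
It also fails if it takes over 93 s, if anything falls off the work surface, if the arm or the gripper's body presses on something with over 40 N, if the wrist force passes 120 N, or if a joint passes its speed limit or range.

## Robot

A 7-joint arm with a two-finger parallel gripper is mounted at the origin on a cart in front of the work surface, level with it; the furniture and walls round the work are solid. World frame = base frame: x ahead of the robot, y to its left, z up, the work surface at z = 0. Lengths are in m, angles in degrees, forces in N, time in s.
With the tool pointing down it reaches from about 0.425 to 0.875 m from the base axis. Payload 4.7 kg.
Tool frame: the origin (TCP) lies midway between the tips of the shut fingers; the grasp point (between the pads) lies env.grip_point_offset behind it (env.grip_point_offset is the distance from the TCP to the grasp point, in m); x points along the fingers, y is the direction in which the jaws open and shut, and the axes are right-handed (so a half turn about x gives the same grasp; the last joint's range is limited). The gripper opens to 87 mm and grips with 3 to 60 N. Pads are 19 mm wide; open, the fingers measure 117 mm over their backs; the gripper's body (75 mm by 190 mm) begins 51 mm behind the grasp point.
Start: joints at [77.928, 18.392, -4.016, 83.108, 1.295, 78.541, -3.26], TCP at [0.145, -0.634, 0.223] pointing down, gripper open.
Joint ranges: [-163.93, 163.93], [-17.29, 119.83], [-79.2, 71.16], [3.27, 140.29], [-89.18, 269.18], [5.43, 117.66], [-154.24, 154.24]. Speed limits (degrees/s): [147.25, 147.25, 180, 180, 180, 180, 180].

## Interface

Orientations are given as [roll, pitch, yaw] about the fixed x, y, z axes, in that order (R = Rz(yaw) Ry(pitch) Rx(roll)).
In Python, from cell import readout, read_camera, camera_params, sign_off, spot_in, pinpoint, env gives the robot as it stands.
- The arm moves only by the shell command python3 -m pendant 'ROWS' [OPENING] [FORCE]. ROWS is a JSON object of lists of equal length, an entry for each row: "xyz": the shift along the world's x, y, z in m, a list of three; "turn": the turn about the world's z in rad. A call has 1 to 10 rows; each row shifts and turns the pose as measured when the row begins; what a row does not reach is not made up. A row lasts 1/8 s, in which the tool goes at most 62.5 mm and 10.7 degrees, less where a joint would pass 70% of its speed; a pose out of reach is approached as far as the arm can. A call is refused whole if a number of a shift passes 0.0625 or a number of a turn 0.188, either way. A call with a gripper value outside its range is refused whole. OPENING is the opening, from 0 (shut) to 1 (fully open), set as the call begins (- or left out, the last holds). The fingers move at their own pace and stop on an object; FORCE is the grip in N (left out, the last holds). Time passes only in rows, so rows that do not move let the fingers close. It gives the time, the measured TCP pose, the force and the opening at its end, in the units of the state.
- readout.get_obs(): the state, without advancing time (a new reading comes with each control period).
- read_camera(name): name is "scene" or "top" or "wrist"; returns the picture (480x640x3 uint8, red, green, blue); there is no depth.
- camera_params(name): a dict with "fx", "fy", "cx", "cy" (pixels), "k1" (the pictures are not rectified: a ray, as slopes to the right and down, at radius r is drawn at 1 + k1 r^2 times it, then the intrinsics apply), "rvec" (rotation vector, rad) and "tvec" (3), from world to camera coordinates, as OpenCV has them; the wrist camera has in their place "hand_eye" (4x4, takes a point from camera to tool coordinates, whose origin is the TCP and whose axes are the tool frame's). Camera axes: x right, y down, z forward; pixel columns grow to the right and rows downward; lengths in m; the calibration is good to about 2 mm. A picture is of the moment at which its call begins: read the wrist's pose just before it. camera_params takes no time and is no camera call.
- sign_off(): hands the job in, once; it reports no verdict.
Trained networks look in the newest picture that a camera, given by its name, has taken for a name from the list of things; names that differ only in an ending like _2 or _b are one class to them, and where a whole thing is asked for, a point or a joint stands for the part that bears it (a point fixed in the world has none). Each returns a list of dicts, best first, with "score" (0 to 1); they miss things now and then, are a little off and sometimes report something else, mostly with a low value. They report only what shows in the picture. A call takes as long as a camera call. They do not tell look-alikes from the thing itself.
- spot_in(camera, name): "at" ([x, y, z] in m, in the coordinates of the camera as it stood for that picture, good to about 4 mm: the middle of the surface that is visible of it).
- pinpoint(camera, name): "at" ([x, y, z] in m, in the coordinates of the camera as it stood for that picture, good to about 4 mm: a listed point, or the origin of a listed thing).
The state is a dict: "time_s": time; "qpos": joint angles; "joint_velocities": joint speeds; "effort": joint torques, N m; "tool_pos": TCP position; "tool_rot": TCP orientation; "force": force on the tool from outside, world axes, zero at the start; "wrist_torque": the same for the moment, N m; "grip_width": finger opening in m.
Only numpy, scipy, OpenCV 4.12 (cv2) and the standard library are available. Lean on these libraries where they do the work, as an engineer would, in place of code of your own. Each camera call takes 0.05 s, during which the arm holds its last target.

## Working session

There is one attempt and no reset: what is moved stays moved. The work goes in short steps, Python scripts to look and compute and a shell command to move; the robot and the scene stay as the last step left them, time stands still between calls to the robot, and variables do not carry over. Pictures are saved under pics/ and viewed, and the job is handed in when it is done.

```bash
ls; mkdir -p pics
cat > h.py <<'E'
import numpy as np, cv2
from scipy.spatial.transform import Rotation as R
from cell import readout, read_camera, camera_params, sign_off, spot_in, pinpoint, env
def save(name,f):
    im=read_camera(name); cv2.imwrite('pics/'+f,im[:,:,::-1]); return im
def T(name,obs=None):
    p=camera_params(name)
    if 'rvec' in p:
        M=np.eye(4); M[:3,:3]=cv2.Rodrigues(np.array(p['rvec'],float))[0]; M[:3,3]=np.ravel(p['tvec']); return np.linalg.inv(M)
    o=obs or readout.get_obs()
    M=np.eye(4); M[:3,:3]=R.from_euler('xyz',o['tool_rot'],degrees=True).as_matrix(); M[:3,3]=o['tool_pos']
    return M@np.array(p['hand_eye'])
def w(M,a): return M[:3,:3]@np.array(a)+M[:3,3]
def ray(name,px,z,M=None):
    p=camera_params(name); M=T(name) if M is None else M
    K=np.array([[p['fx'],0,p['cx']],[0,p['fy'],p['cy']],[0,0,1.]])
    u=cv2.undistortPoints(np.array([[px]],float),K,np.array([p['k1'],0,0,0]))[0,0]
    d=M[:3,:3]@np.array([u[0],u[1],1]); o=M[:3,3]; return o+d*(z-o[2])/d[2]
E
python3 - <<'E'
from h import *
print(readout.get_obs(), env.grip_point_offset)
for c in ['scene','top','wrist']: save(c,c+'0.png'); print(c,camera_params(c)['k1'],T(c)[:3,3])
N=['green_jar_center','blue_jar_center','black_jar_center','vial_center','green_jar_dish','blue_jar_dish','black_jar_dish','vial_dish','brass_weight_center']
for c in ['top','scene']:
  M=T(c)
  for n in N:
    print(c,n,[(np.round(w(M,d['at']),3).tolist(),round(d['score'],2)) for d in pinpoint(c,n)])
print(readout.get_obs()['time_s'])
E
```

```text
pics
{'time_s': 0.0, 'qpos': array([77.92626033, 18.43933767, -4.01482642, 83.17633269,  1.29498515,
       78.54080327, -3.25928123]), 'joint_velocities': array([-0.04319935,  0.05999734, -0.02144329,  0.01926443, -0.12555226,
        0.03656953, -0.02406803]), 'effort': array([ 5.84190111e-04, -4.91289711e+01, -4.03626384e-01, -3.12526560e+01,
       -6.39874907e-02,  4.38158121e-02,  1.78639871e-04]), 'tool_pos': array([ 0.14472531, -0.63310231,  0.22144574]), 'tool_rot': array([-86.89069453,  89.88860427, 105.99287321]), 'force': array([ 0.50487048, -0.22087972, -0.2025529 ]), 'wrist_torque': array([-0.00966302,  0.00550819, -0.00307639]), 'grip_width': 0.08674893901572661} 0.0187
scene 0.0242859579390132 [0.09929213 0.40211873 0.72261748]
top 0.006956359411275238 [0.43649371 0.0214021  1.11731543]
wrist 0.0005476712144801512 [ 0.20907147 -0.61872875  0.38359847]
top green_jar_center [([0.468, 0.224, 0.033], 0.88), ([0.629, -0.232, 0.001], 0.37)]
top blue_jar_center [([0.482, 0.39, 0.04], 0.9)]
top black_jar_center [([0.483, 0.09, 0.049], 0.78)]
top vial_center [([0.463, -0.041, 
[... 240 characters left out ...]
r [([0.481, -0.329, 0.018], 0.67), ([0.484, 0.09, 0.05], 0.51)]
scene green_jar_center [([0.466, 0.231, 0.032], 0.8), ([0.484, 0.091, 0.045], 0.33)]
scene blue_jar_center [([0.479, 0.395, 0.042], 0.63), ([0.63, -0.228, -0.0], 0.33)]
scene black_jar_center [([0.483, 0.093, 0.048], 0.66)]
scene vial_center [([0.467, -0.04, 0.027], 0.57)]
scene green_jar_dish [([0.641, 0.049, 0.001], 0.6)]
scene blue_jar_dish [([0.505, -0.189, -0.001], 0.85), ([0.465, -0.041, 0.027], 0.23)]
scene black_jar_dish [([0.634, -0.23, 0.002], 0.72)]
scene vial_dish [([0.595, 0.205, 0.0], 0.9), ([0.631, -0.103, -0.001], 0.8), ([0.482, 0.393, 0.042], 0.32)]
scene brass_weight_center [([0.481, -0.325, 0.012], 0.45)]
1.05
```

View pics/top0.png

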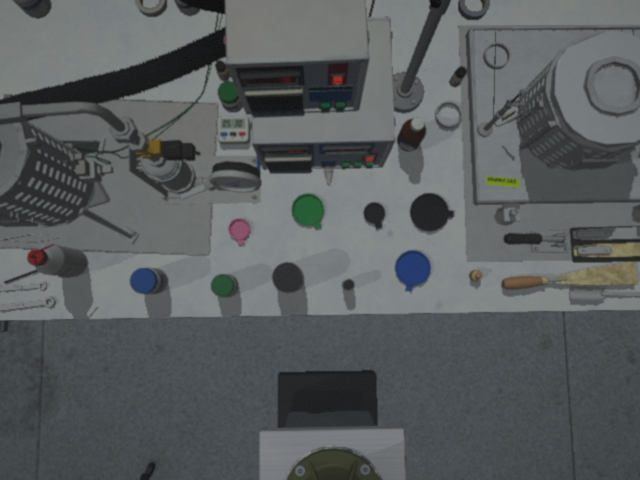

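View pics/scene0.png

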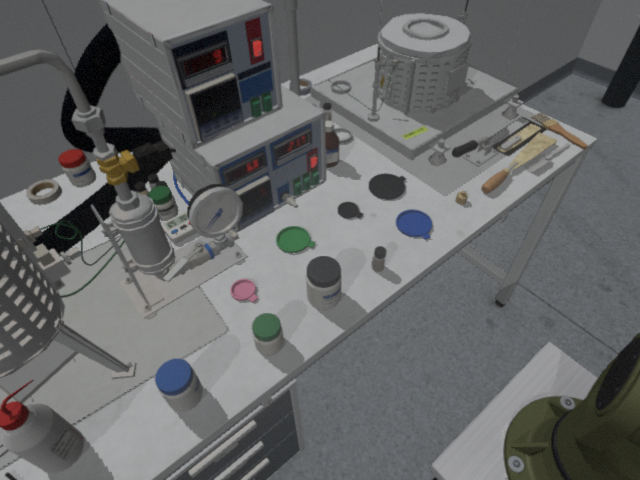

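The top view shows the front jars: blue lid about (146,281), green (224,286), black (288,277), vial (348,285). The dishes are green (308,210), small black (374,213), large black (429,212) and blue (412,267). The pink decoy is at (240,230) and the brass weight at (476,275). The scene view agrees. Next I'll refine these positions by segmentation.

Run:
```python
from h import *
im=cv2.imread('pics/top0.png'); s=cv2.imread('pics/scene0.png')
def crop(i,x0,y0,x1,y1,f,k): cv2.imwrite('pics/'+f,cv2.resize(i[y0:y1,x0:x1],None,fx=k,fy=k,interpolation=cv2.INTER_CUBIC))
crop(im,120,160,310,310,'t_l.png',4); crop(im,290,160,490,310,'t_r.png',4)
# rough calc of instrument footprint
for p in [(256,160),(290,170),(385,166),(393,140),(330,180),(258,198),(236,190),(411,150)]: print(p,[np.round(ray('top',p,z),3)[:2].tolist() for z in (0,0.1)])
```

```text
(256, 160) [[0.757, 0.162], [0.728, 0.15]]
(290, 170) [[0.732, 0.084], [0.706, 0.078]]
(385, 166) [[0.738, -0.137], [0.711, -0.122]]
(393, 140) [[0.8, -0.157], [0.768, -0.141]]
(330, 180) [[0.707, -0.008], [0.683, -0.006]]
(258, 198) [[0.668, 0.158], [0.647, 0.146]]
(236, 190) [[0.687, 0.208], [0.665, 0.192]]
(411, 150) [[0.776, -0.198], [0.745, -0.179]]
```

```bash
cat > seg.py <<'E'
from h import *
def seg(cam,f,M,items):
    im=cv2.imread(f); hsv=cv2.cvtColor(im,cv2.COLOR_BGR2HSV)
    for n,px,kind,z in items:
        Hh,S,V=[hsv[...,i].astype(int) for i in range(3)]
        m={'g':(abs(Hh-65)<20)&(S>80),'b':(abs(Hh-112)<12)&(S>110),'k':(V<75)&(S<90)}[kind].astype(np.uint8)
        nl,lab,st,ce=cv2.connectedComponentsWithStats(m)
        # component nearest px
        d=[np.hypot(*(ce[i]-px)) if st[i,4]>20 else 1e9 for i in range(1,nl)]; i=1+int(np.argmin(d))
        mm=(lab==i).astype(np.uint8)
        mm=cv2.morphologyEx(mm,cv2.MORPH_OPEN,cv2.getStructuringElement(cv2.MORPH_ELLIPSE,(9,9) if st[i,4]>250 else (5,5)))
        c=max(cv2.findContours(mm,0,cv2.CHAIN_APPROX_NONE)[0],key=len)
        pts=np.array([ray(cam,p,z,M)[:2] for p in c[:,0].astype(float)],np.float32)
        (cx,cy),r=cv2.minEnclosingCircle(pts)
        # robust circle fit
        from scipy.optimize import least_squares
        q=least_squares(lambda q:np.hypot(pts[:,0]-q[0],pts[:,1]-q[1])-q[2],[cx,cy,r],loss='soft_l1',f_scale=.001).x
        print(cam,n,np.round(q[:2],4),'dia mm',round(2000*q[2],1),'area',st[i,4],np.round(ce[i]))
E
python3 - <<'E'
from seg import *
seg('top','pics/top0.png',T('top'),[('green',(224,286),'g',.067),('blue',(146,281),'b',.083),('black',(288,277),'k',.091),('vial',(348,285),'k',.056),('gd',(308,210),'g',.008),('bd',(412,267),'b',.008),('kd',(429,212),'k',.008),('vd',(374,213),'k',.008)])
seg('scene','pics/scene0.png',T('scene'),[('green',(267,327),'g',.067),('blue',(175,375),'b',.083),('black',(324,271),'k',.091),('vial',(380,252),'k',.056),('gd',(294,239),'g',.008),('bd',(414,223),'b',.008),('kd',(386,187),'k',.008),('vd',(348,210),'k',.008)])
E
```

```text
top green [0.4675 0.2267] dia mm 42.7 area 353 [222. 285.]
top blue [0.4795 0.3883] dia mm 49.5 area 484 [143. 280.]
top black [0.4798 0.0861] dia mm 61.1 area 733 [288. 278.]
top vial [ 0.464  -0.0414] dia mm 21.2 area 96 [348. 285.]
top gd [0.6385 0.0446] dia mm 70.4 area 817 [308. 210.]
top bd [ 0.5008 -0.1905] dia mm 75.8 area 966 [412. 268.]
top kd [ 0.6272 -0.2333] dia mm 86.4 area 1191 [430. 212.]
top vd [ 0.6265 -0.1072] dia mm 47.1 area 394 [374. 214.]Traceback (most recent call last):
  File "<stdin>", line 3, in <module>
  File "seg.py", line 12, in seg
    c=max(cv2.findContours(mm,0,cv2.CHAIN_APPROX_NONE)[0],key=len)
ValueError: max() iterable argument is empty
```

View pics/t_r.png

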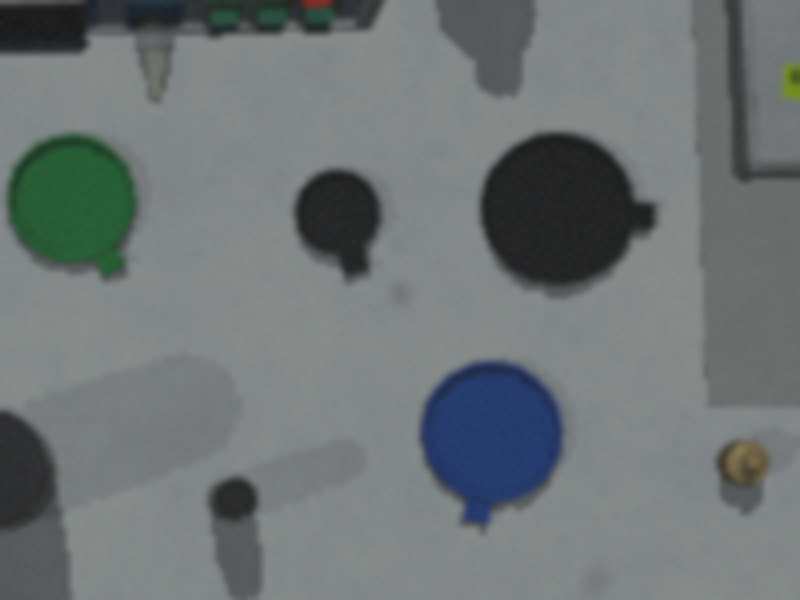

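Run:
```python
from h import *
s=cv2.imread('pics/scene0.png')
cv2.imwrite('pics/s_c.png',cv2.resize(s[140:340,160:430],None,fx=2.9,fy=2.9,interpolation=cv2.INTER_CUBIC))
```

```text
(no output)
```

View pics/s_c.png

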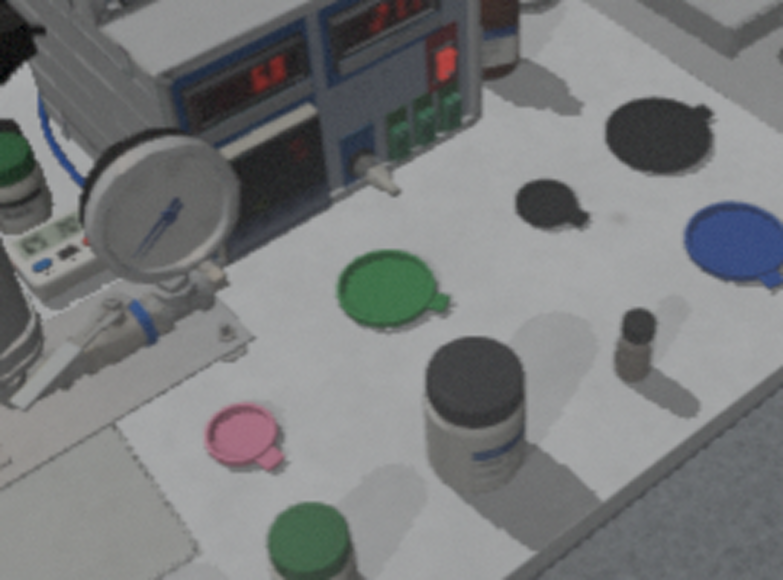

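Run:
```python
from h import *
def tri(a,b):
    A=[]; 
    Mt,Ms=T('top'),T('scene')
    def o(c,p,M): q=ray(c,p,0,M); d=q-M[:3,3]; return M[:3,3],d/np.linalg.norm(d)
    o1,d1=o('top',a,Mt); o2,d2=o('scene',b,Ms)
    t=np.linalg.lstsq(np.c_[d1,-d2],o2-o1,rcond=None)[0]
    p,q=o1+t[0]*d1,o2+t[1]*d2; return np.round((p+q)/2,3),np.round(np.linalg.norm(p-q),4)
print('nozzle',tri((328.7,185),(295.5,204.8)))
print('gauge c',tri((236,178),(217,212)),'right',tri((261,178),(242,205)))
print('box corner low',tri((381,167),(325,182)))
o=readout.get_obs(); print(R.from_euler('xyz',o['tool_rot'],degrees=True).as_matrix().round(3))
```

```text
nozzle (array([ 0.688, -0.002,  0.041]), np.float64(0.0047))
gauge c (array([0.679, 0.184, 0.146]), np.float64(0.0008)) right (array([0.68 , 0.133, 0.132]), np.float64(0.0055))
box corner low (array([ 0.735, -0.126,  0.007]), np.float64(0.0018))
[[ 0.     0.223 -0.975]
 [-0.    -0.975 -0.223]
 [-1.     0.     0.   ]]
```

```bash
python3 -m pendant '{"xyz":[[0.038,0.042,0],[0.038,0.042,0],[0.038,0.042,0],[0.038,0.042,0],[0.038,0.042,0],[0.038,0.042,0],[0.038,0.042,0],[0.038,0.042,0],[0,0.05,0],[0,0.05,0]],"turn":[0,0,0,0,0,0,0,0,0,0]}' 1 15; python3 -m pendant '{"xyz":[[0,0.05,0],[0,0.05,0],[0,0.05,0],[0,0.05,0],[0,0.05,0],[0,0.05,0],[0,0.05,0],[0,0.05,0],[0,0.03,0],[0,0,0]],"turn":[0,0,0,0,0,0,0,0,0,0]}'
python3 - <<'E'
from h import *
o=readout.get_obs(); print(o['tool_pos'],o['qpos'].round(0)); print(R.from_euler('xyz',o['tool_rot'],degrees=True).as_matrix().round(3))
save('wrist','w1.png'); save('scene','s1.png')
M=T('wrist',o)
for n in ['green_jar_center']: print([(w(M,d['at']).round(4),d['score']) for d in pinpoint('wrist',n)])
E
```

```text
time_s: 2.3
tool_pos: [0.4543, -0.1865, 0.2235]
tool_rot: [109.3, 89.7, -58.3]
force: [1.0, -0.2, -0.1]
grip_width: 0.087
time_s: 3.55
tool_pos: [0.4521, 0.2623, 0.2269]
tool_rot: [140.0, 89.2, -27.2]
force: [-0.0, -0.4, 0.3]
grip_width: 0.0872
[0.45213199 0.26233606 0.22688565] [  20.    7.  -57.  100.    7.   76. -115.]
[[ 0.012  0.221 -0.975]
 [-0.006 -0.975 -0.221]
 [-1.     0.009 -0.011]]
[]
```

View pics/w1.png

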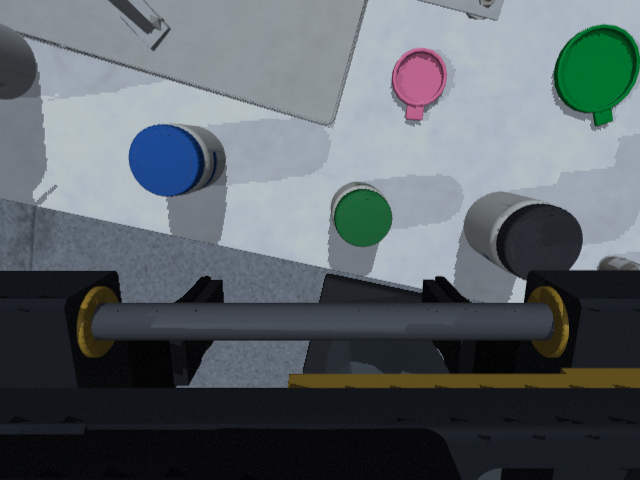

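View pics/s1.png

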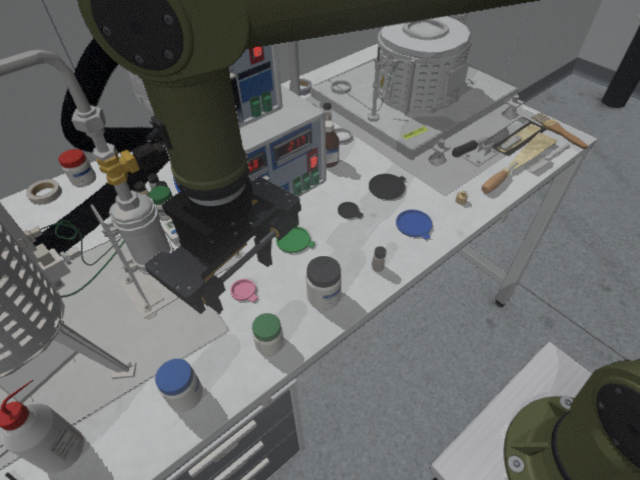

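The wrist view shows the green lid at (363,217), the blue lid at (166,160) and the black lid at (540,240). The scene view confirms that the gripper's long side runs along the jaw direction.

Run:
```python
from seg import *
M=T('wrist')
seg('wrist','pics/w1.png',M,[('green',(363,217),'g',.067),('blue',(166,160),'b',.083),('gd',(597,68),'g',.006)])
print(ray('wrist',(540,239),.091,M))
```

```text
wrist green [0.4709 0.226 ] dia mm 47.2 area 2596 [362. 217.]
wrist blue [0.484  0.3842] dia mm 54.2 area 4245 [166. 160.]
wrist gd [0.64   0.0404] dia mm 76.6 area 6157 [597.  70.]
[0.48754289 0.08999526 0.091     ]
```

```bash
python3 -m pendant '{"xyz":[[0.01,-0.018,-0.03],[0.008,-0.018,-0.03],[0,0,-0.02],[0,0,0]],"turn":[0,0,0,0]}'
python3 - <<'E'
from seg import *
o=readout.get_obs(); print(o['tool_pos'],o['qpos'].round(0)); M=T('wrist',o); save('wrist','w2.png')
seg('wrist','pics/w2.png',M,[('green',(320,217),'g',.067)])
E
```

```text
time_s: 4.2
tool_pos: [0.4742, 0.2131, 0.1451]
tool_rot: [125.7, 88.8, -42.6]
force: [-0.0, -0.6, -0.8]
grip_width: 0.0871
[0.47421171 0.2131165  0.14507178] [  22.   11.  -55.  106.   11.   68. -114.]
wrist green [0.4705 0.2296] dia mm 47.6 area 4432 [293. 255.]
```

View pics/w2.png

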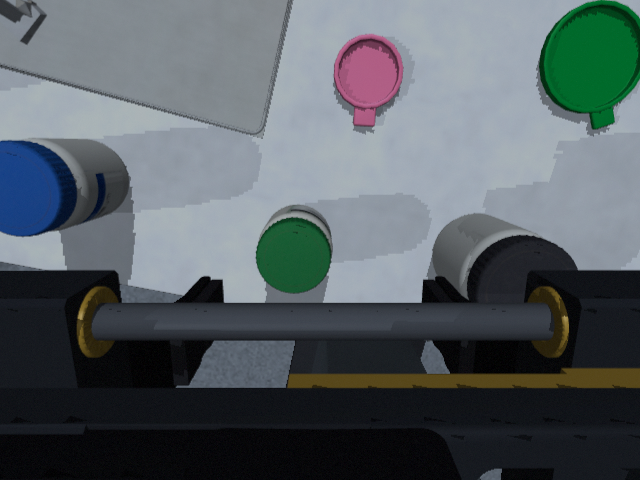

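```bash
python3 -m pendant '{"xyz":[[-0.003,0.012,-0.01],[0,0.003,-0.01],[0,0,-0.01],[0,0,0]],"turn":[0,0,0,0]}'
python3 - <<'E'
from seg import *
o=readout.get_obs(); print(o['tool_pos'],o['qpos'].round(0)); M=T('wrist',o); save('wrist','w3.png')
print(R.from_euler('xyz',o['tool_rot'],degrees=True).as_matrix().round(3))
seg('wrist','pics/w3.png',M,[('green',(320,247),'g',.067)])
E
```

```text
time_s: 4.75
tool_pos: [0.4749, 0.2271, 0.1182]
tool_rot: [136.0, 88.4, -32.5]
force: [0.1, 0.6, -0.2]
grip_width: 0.0871
[0.474901   0.22707025 0.11823369] [  20.   14.  -54.  107.   14.   65. -118.]
[[ 0.024  0.2   -0.98 ]
 [-0.015 -0.98  -0.2  ]
 [-1.     0.019 -0.02 ]]
wrist green [0.4725 0.2304] dia mm 45.6 area 4948 [314. 270.]
```

```bash
python3 -m pendant '{"xyz":[[-0.003,0.002,-0.03],[0,0,-0.03],[0,0,-0.02],[0,0,-0.01],[0,0,0]],"turn":[0,0,0,0,0]}'
python3 - <<'E'
from seg import *
o=readout.get_obs(); print(o['tool_pos'],o['qpos'].round(0)); save('wrist','w4.png')
print(R.from_euler('xyz',o['tool_rot'],degrees=True).as_matrix().round(3))
E
```

```text
time_s: 5.42
tool_pos: [0.4752, 0.2293, 0.0287]
tool_rot: [143.8, 88.1, -24.8]
force: [-0.8, -0.9, 0.4]
grip_width: 0.0874
[0.47521643 0.22925414 0.02868707] [  15.   21.  -51.  112.   22.   55. -125.]
[[ 0.03   0.197 -0.98 ]
 [-0.014 -0.98  -0.198]
 [-0.999  0.019 -0.026]]
```

View pics/w4.png

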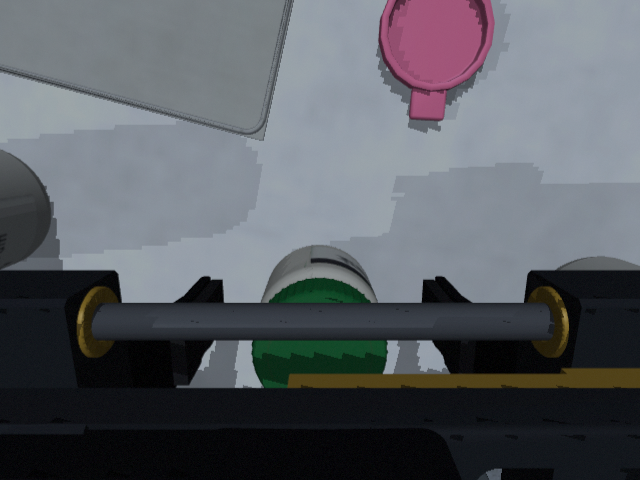

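```bash
python3 -m pendant '{"xyz":[[-0.003,0,-0.003],[0,0,0]],"turn":[0,0]}'; python3 -m pendant '{"xyz":[[0,0,0],[0,0,0],[0,0,0],[0,0,0],[0,0,0]],"turn":[0,0,0,0,0]}' 0 25
```

```text
time_s: 5.72
tool_pos: [0.4735, 0.23, 0.0275]
tool_rot: [147.5, 88.0, -21.1]
force: [0.1, 0.0, -0.5]
grip_width: 0.0873
time_s: 6.35
tool_pos: [0.4743, 0.2302, 0.0284]
tool_rot: [149.0, 87.9, -19.6]
force: [1.1, -0.0, 0.4]
grip_width: 0.05
```

```bash
python3 -m pendant '{"xyz":[[0,0,0.008],[0,0,0.02],[0,0,0.04],[0,0,0.04],[0,0,0.02],[0,0,0]],"turn":[0,0,0,0,0,0]}'
python3 - <<'E'
from seg import *
o=readout.get_obs(); print(o['tool_pos'],o['qpos'].round(0)); save('wrist','w5.png')
print(R.from_euler('xyz',o['tool_rot'],degrees=True).as_matrix().round(3))
save('scene','s5.png')
E
```

```text
time_s: 7.1
tool_pos: [0.4734, 0.2312, 0.1652]
tool_rot: [150.5, 87.7, -18.0]
force: [-0.4, 0.0, -1.6]
grip_width: 0.0502
[0.47342226 0.23115885 0.16523102] [  22.   10.  -56.  105.   10.   69. -116.]
[[ 0.037  0.199 -0.979]
 [-0.012 -0.98  -0.2  ]
 [-0.999  0.019 -0.034]]
```

View pics/w5.png

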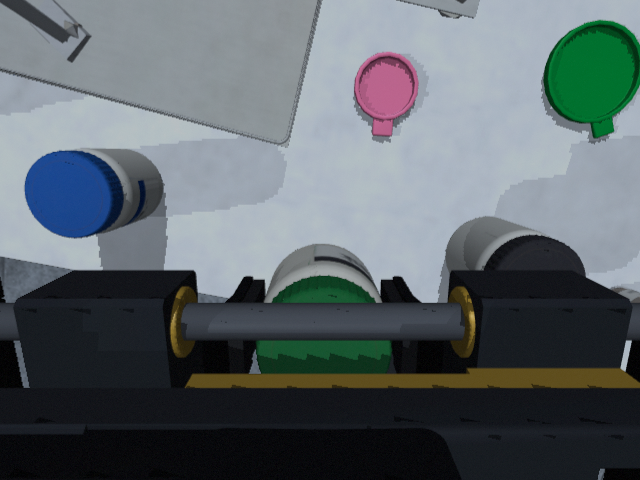

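View pics/s5.png

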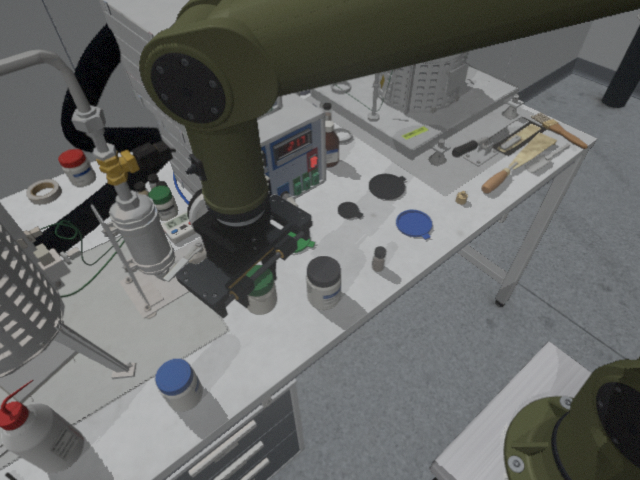

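```bash
python3 -m pendant '{"xyz":[[0,-0.03,0],[0,-0.04,0],[0,-0.04,0],[0,-0.03,0],[0.02,-0.02,0],[0.03,-0.01,0],[0.02,0,0],[0,0,0]],"turn":[0.04,0.04,0.04,0.04,0.04,0.02,0,0]}'
python3 - <<'E'
from seg import *
o=readout.get_obs(); print(o['tool_pos'],o['qpos'].round(0)); save('wrist','w6.png'); M=T('wrist',o)
print(R.from_euler('xyz',o['tool_rot'],degrees=True).as_matrix().round(3))
seg('wrist','pics/w6.png',M,[('gd',(380,100),'g',.008)])
print([(w(M,d['at']).round(4),d['score']) for d in pinpoint('wrist','green_jar_dish')])
E
```

```text
time_s: 8.2
tool_pos: [0.535, 0.0534, 0.1525]
tool_rot: [135.1, 89.0, -20.3]
force: [-0.9, -0.4, -1.5]
grip_width: 0.05
[0.53496596 0.05344279 0.15245233] [ 36.  12. -49. 104.  10.  68. -82.]
[[ 0.016  0.417 -0.909]
 [-0.006 -0.909 -0.417]
 [-1.     0.012 -0.012]]
wrist gd [0.6401 0.0463] dia mm 74.1 area 8547 [388. 112.]
[(array([ 0.6356,  0.05  , -0.0012]), 0.79), (array([ 0.4659, -0.0395,  0.0278]), 0.34)]
```

View pics/w6.png

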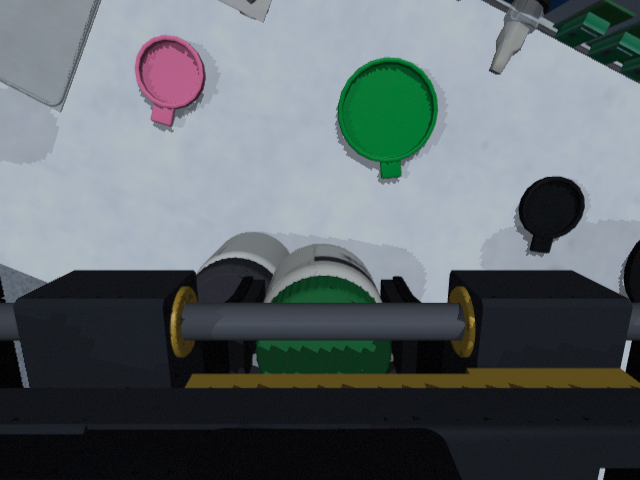

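```bash
python3 -m pendant '{"xyz":[[0.025,-0.002,0],[0.03,-0.002,0],[0.03,-0.002,0],[0.015,0,0],[0,0,0],[0,0,0]],"turn":[0,0,0,0,0,0]}'
python3 - <<'E'
from seg import *
o=readout.get_obs(); print(o['tool_pos'],o['qpos'].round(0)); save('wrist','w7.png'); save('top','t7.png'); save('scene','s7.png')
print(R.from_euler('xyz',o['tool_rot'],degrees=True).as_matrix().round(3))
E
```

```text
time_s: 9.05
tool_pos: [0.629, 0.0495, 0.1513]
tool_rot: [103.0, 89.2, -51.9]
force: [-1.2, -0.7, -1.5]
grip_width: 0.0505
[0.62902097 0.0495335  0.15134406] [ 28.  25. -46.  90.  19.  73. -86.]
[[ 0.009  0.423 -0.906]
 [-0.012 -0.906 -0.423]
 [-1.     0.014 -0.003]]
```

View pics/w7.png

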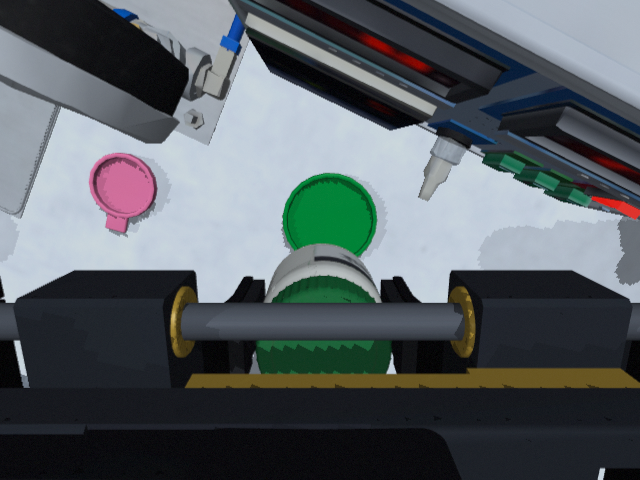

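View pics/t7.png

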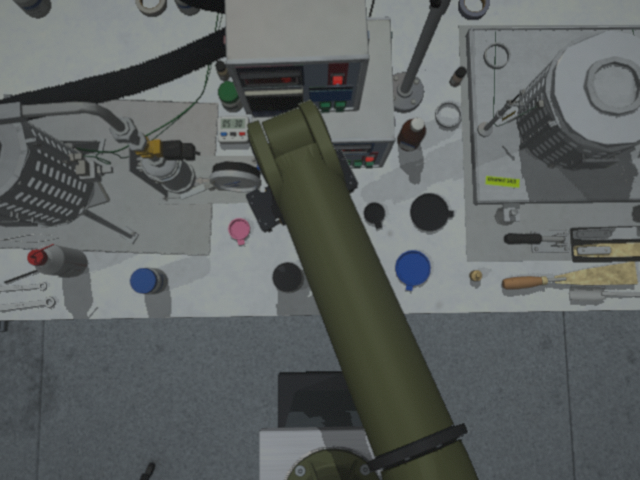

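View pics/s7.png

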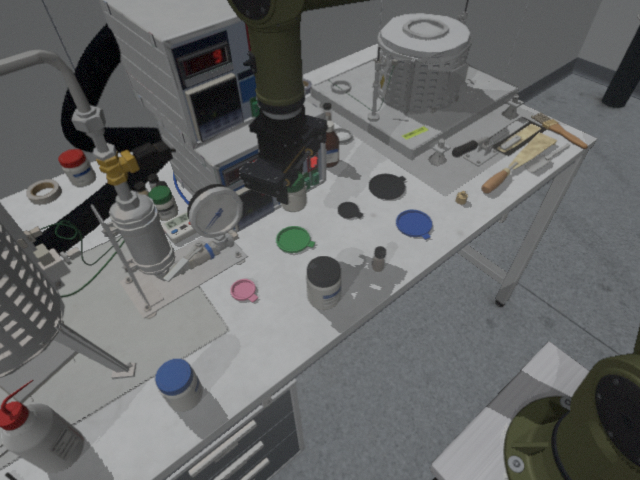

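The jar hangs short of the green dish, with clear gaps to the gauge and the instrument. I'll move over it and descend.

```bash
python3 -m pendant '{"xyz":[[0.007,-0.002,-0.02],[0.006,-0.001,-0.03],[0,0,-0.02],[0,0,-0.015],[0,0,0],[0,0,0]],"turn":[0,0,0,0,0,0]}'
python3 - <<'E'
from seg import *
o=readout.get_obs(); print(o['tool_pos'],o['qpos'].round(0)); save('wrist','w8.png'); save('scene','s8.png')
print(R.from_euler('xyz',o['tool_rot'],degrees=True).as_matrix().round(3))
E
```

```text
time_s: 9.95
tool_pos: [0.642, 0.0451, 0.0613]
tool_rot: [100.7, 89.1, -54.3]
force: [-0.2, -0.2, -1.1]
grip_width: 0.0501
[0.64197605 0.04507426 0.06127541] [ 26.  31. -43.  93.  24.  65. -88.]
[[ 0.009  0.422 -0.906]
 [-0.013 -0.906 -0.422]
 [-1.     0.016 -0.003]]
```

View pics/w8.png

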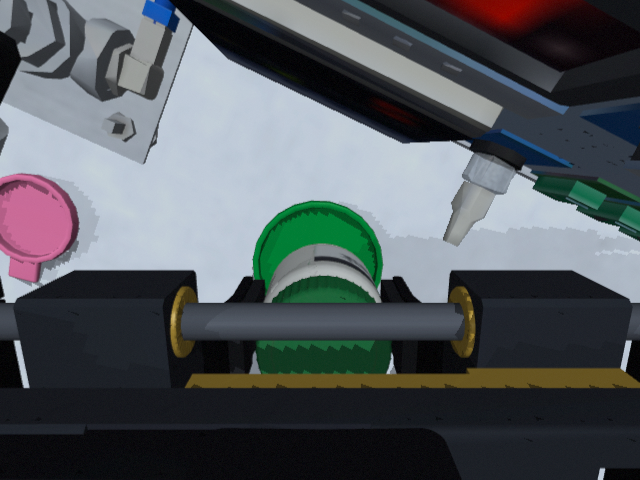

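```bash
cat > arc.py <<'E'
from h import *
from scipy.optimize import least_squares
# fit circle of known radius to rim outer edge pixels
def arc(M,pts,r,z=.008):
    p=np.array([ray('wrist',q,z,M)[:2] for q in pts])
    s=least_squares(lambda c:np.hypot(*(p-c).T)-r,p.mean(0)-[.03,0]); return s.x.round(4),(s.fun*1000).round(1)
E
python3 - <<'E'
from arc import *
M=T('wrist'); im=cv2.imread('pics/w8.png'); h=cv2.cvtColor(im,cv2.COLOR_BGR2HSV).astype(int)
m=(abs(h[...,0]-65)<20)&(h[...,1]>100)
pts=[]
for r in range(204,270,4):
    c=np.where(m[r,230:400])[0]+230; pts+= [(c[0],r),(c[-1],r)]
print(arc(M,pts,.0375)); print(camera_params('wrist')['cx'])
E
```

```text
(array([0.6403, 0.0461]), array([ 0.6,  0.6,  0.4,  0.6,  0.3,  0.3,  0.1,  0.5, -0.2, -0.1, -0.2,
       -0.1, -0.3, -0.2, -0.3, -0.1, -0.4, -0.3, -0.5, -0.3, -0.3, -0.7,
       -0.5, -0.3, -0.5, -0.9, -0.4, -0.7, -0.6, -0.4, -0.8, -0.6, -0.7,
       -1.1]))
322.3916180386981
```

```bash
python3 -m pendant '{"xyz":[[0.001,0.002,-0.01],[0,0,-0.008],[0,0,-0.005],[0,0,-0.004],[0,0,0]],"turn":[0,0,0,0,0]}'
```

```text
time_s: 10.68
tool_pos: [0.6438, 0.0471, 0.0337]
tool_rot: [105.5, 89.0, -49.5]
force: [0.1, 0.2, -1.0]
grip_width: 0.0507
```

```bash
python3 -m pendant '{"xyz":[[0,0,-0.002],[0,0,-0.001],[0,0,0]],"turn":[0,0,0]}';  python3 -m pendant '{"xyz":[[0,0,-0.001],[0,0,0]],"turn":[0,0]}'
```

```text
time_s: 11.05
tool_pos: [0.6443, 0.0473, 0.0319]
tool_rot: [108.2, 88.9, -46.8]
force: [-0.3, -0.6, -1.8]
grip_width: 0.0503
time_s: 11.3
tool_pos: [0.6445, 0.0473, 0.0318]
tool_rot: [108.3, 88.9, -46.8]
force: [-1.1, -0.4, -1.0]
grip_width: 0.0504
```

```bash
python3 -m pendant '{"xyz":[[0,0,-0.0015],[0,0,0]],"turn":[0,0]}';  python3 -m pendant '{"xyz":[[0,0,-0.0015],[0,0,0]],"turn":[0,0]}'
```

```text
time_s: 11.55
tool_pos: [0.6447, 0.0473, 0.0318]
tool_rot: [107.5, 88.8, -47.6]
force: [-0.7, 0.3, -1.4]
grip_width: 0.0504
time_s: 11.8
tool_pos: [0.6448, 0.0474, 0.0318]
tool_rot: [106.4, 88.8, -48.7]
force: [-1.0, -0.1, -1.1]
grip_width: 0.0505
```

```bash
python3 -m pendant '{"xyz":[[0,0,-0.003],[0,0,-0.001]],"turn":[0,0]}'
python3 - <<'E'
from h import *
for i in range(3): save('scene','s9.png'); o=readout.get_obs(); print(o['tool_pos'].round(4),o['force'].round(2))
E
```

```text
time_s: 12.05
tool_pos: [0.6448, 0.0474, 0.0317]
tool_rot: [102.1, 88.7, -53.0]
force: [-2.1, -0.6, 4.7]
grip_width: 0.0506
[0.6448 0.0473 0.0315] [-5.18 -0.37 10.45]
[0.6447 0.0473 0.0315] [-4.22 -0.96 10.07]
[0.6448 0.0474 0.0316] [-5.14 -0.91 10.1 ]
```

```bash
python3 -m pendant '{"xyz":[[0,0,0.002],[0,0,0],[0,0,0],[0,0,0]],"turn":[0,0,0,0]}' 0.85
python3 - <<'E'
from h import *
save('wrist','w9.png'); save('scene','s9.png'); o=readout.get_obs(); print(o['tool_pos'].round(4),o['force'].round(2))
E
```

```text
time_s: 12.7
tool_pos: [0.645, 0.0472, 0.0323]
tool_rot: [103.4, 88.7, -51.6]
force: [0.2, -1.0, 0.2]
grip_width: 0.073
[0.645  0.0472 0.0323] [-0.2  -0.5   0.15]
```

View pics/w9.png

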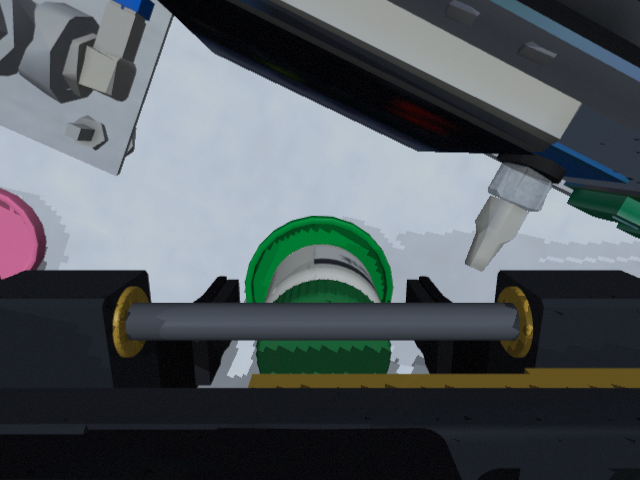

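```bash
python3 -m pendant '{"xyz":[[0,0,0.02],[0,0,0.04],[0,0,0.05],[-0.02,0,0.03],[-0.05,0,0],[-0.05,0,0],[-0.04,0.03,0],[0,0.05,0],[0,0.05,0],[0,0.05,0]],"turn":[0,0,0,0,0,0,0,0,0,0]}' 1; python3 -m pendant '{"xyz":[[0,0.05,0],[0,0.05,0],[0,0.02,0],[0,0,0]],"turn":[0,0,0,0]}';  python3 - <<'E'
from seg import *
o=readout.get_obs(); print(o['tool_pos'],o['qpos'].round(0)); save('wrist','w10.png'); M=T('wrist',o); save('scene','s10.png')
print(R.from_euler('xyz',o['tool_rot'],degrees=True).as_matrix().round(3))
seg('wrist','pics/w10.png',M,[('blue',(300,200),'b',.083)])
E
```

```text
time_s: 14.05
tool_pos: [0.4836, 0.2289, 0.1902]
tool_rot: [117.3, 87.6, -38.2]
force: [0.7, -1.1, 0.7]
grip_width: 0.0866
time_s: 14.55
tool_pos: [0.4817, 0.359, 0.1966]
tool_rot: [127.0, 87.4, -28.1]
force: [-1.0, -0.6, 0.3]
grip_width: 0.0866
[0.48174398 0.35896699 0.19660186] [   7.   22.  -59.   92.   22.   77. -121.]
[[ 0.039  0.42  -0.907]
 [-0.021 -0.907 -0.421]
 [-0.999  0.036 -0.027]]
wrist blue [0.482  0.3919] dia mm 53.0 area 4444 [274. 225.]
```

View pics/w10.png

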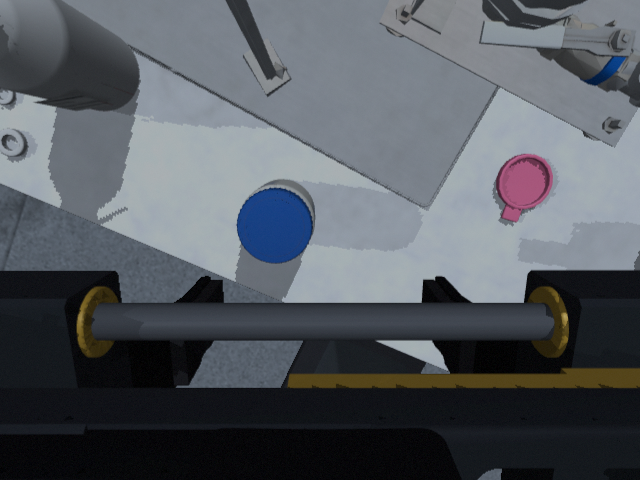

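View pics/s10.png

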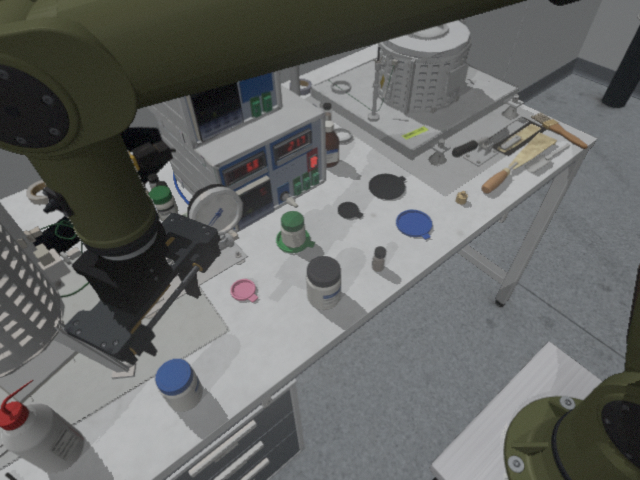

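```bash
python3 -m pendant '{"xyz":[[0,0.015,-0.02],[0,0.015,-0.02],[0,0,-0.02],[0,0,0]],"turn":[0,0,0,0]}';  python3 - <<'E'
from seg import *
o=readout.get_obs(); print(o['tool_pos'],o['qpos'].round(0)); save('wrist','w11.png'); M=T('wrist',o)
print(R.from_euler('xyz',o['tool_rot'],degrees=True).as_matrix().round(3))
seg('wrist','pics/w11.png',M,[('blue',(300,240),'b',.083)])
E
```

```text
time_s: 15.15
tool_pos: [0.4869, 0.3792, 0.1364]
tool_rot: [123.3, 87.0, -32.6]
force: [-0.0, -0.2, -0.9]
grip_width: 0.0868
[0.48692047 0.37924263 0.13635824] [   2.   27.  -56.   94.   26.   72. -126.]
[[ 0.045  0.407 -0.912]
 [-0.029 -0.912 -0.409]
 [-0.999  0.044 -0.029]]
wrist blue [0.4834 0.3929] dia mm 52.1 area 6498 [293. 263.]
```

View pics/w11.png

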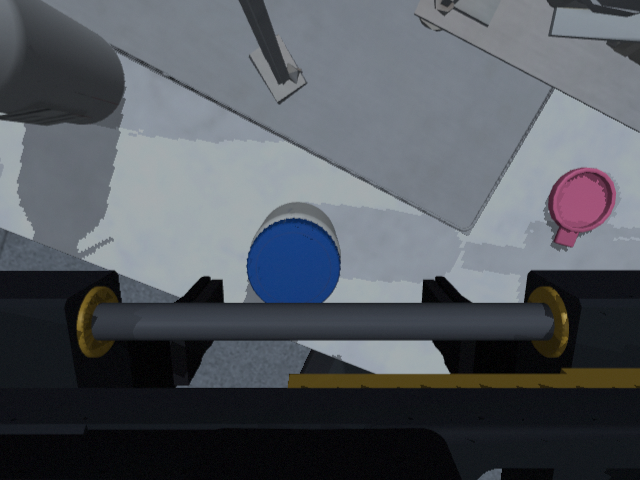

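```bash
python3 -m pendant '{"xyz":[[-0.004,0.012,-0.015],[0,0,-0.02],[0,0,0]],"turn":[0,0,0]}';  python3 -m pendant '{"xyz":[[-0.001,0,-0.02],[-0.001,0,-0.02],[-0.001,0,-0.015],[0,0,0]],"turn":[0,0,0,0]}'
python3 - <<'E'
from seg import *
o=readout.get_obs(); print(o['tool_pos'],o['qpos'].round(0)); save('wrist','w12.png'); M=T('wrist',o)
print(R.from_euler('xyz',o['tool_rot'],degrees=True).as_matrix().round(3))
E
```

```text
time_s: 15.58
tool_pos: [0.4841, 0.3918, 0.1014]
tool_rot: [126.6, 86.8, -29.4]
force: [-0.3, 0.0, -0.8]
grip_width: 0.0869
time_s: 16.08
tool_pos: [0.4804, 0.3913, 0.0417]
tool_rot: [125.2, 86.9, -30.9]
force: [0.3, 0.2, 0.1]
grip_width: 0.0868
[0.48037164 0.39125597 0.04168327] [  -3.   33.  -52.   98.   32.   64. -131.]
[[ 0.047  0.405 -0.913]
 [-0.028 -0.913 -0.407]
 [-0.999  0.044 -0.031]]
```

View pics/w12.png

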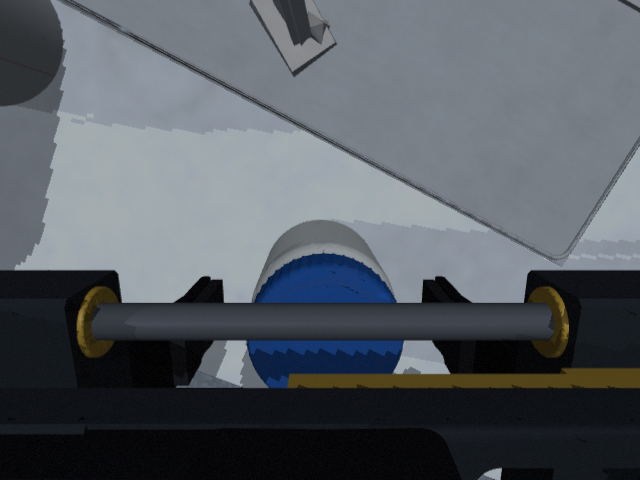

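```bash
python3 -m pendant '{"xyz":[[0.003,0.001,-0.008],[0,0,-0.002],[0,0,0]],"turn":[0,0,0]}'; python3 -m pendant '{"xyz":[[0,0,0],[0,0,0],[0,0,0],[0,0,0],[0,0,0]],"turn":[0,0,0,0,0]}' 0 25
python3 - <<'E'
from seg import *
o=readout.get_obs(); print(o['tool_pos'],o['qpos'].round(0)); save('wrist','w13.png'); M=T('wrist',o)
print(R.from_euler('xyz',o['tool_rot'],degrees=True).as_matrix().round(3))
E
```

```text
time_s: 16.5
tool_pos: [0.4851, 0.3937, 0.0333]
tool_rot: [129.1, 86.8, -26.9]
force: [0.3, -0.9, 0.3]
grip_width: 0.0869
time_s: 17.12
tool_pos: [0.4856, 0.3938, 0.0342]
tool_rot: [130.0, 86.7, -26.0]
force: [-0.6, 0.7, -0.3]
grip_width: 0.0566
[0.48558668 0.39377843 0.03416253] [  -3.   34.  -52.   98.   33.   63. -132.]
[[ 0.051  0.405 -0.913]
 [-0.025 -0.913 -0.406]
 [-0.998  0.044 -0.037]]
```

View pics/w13.png

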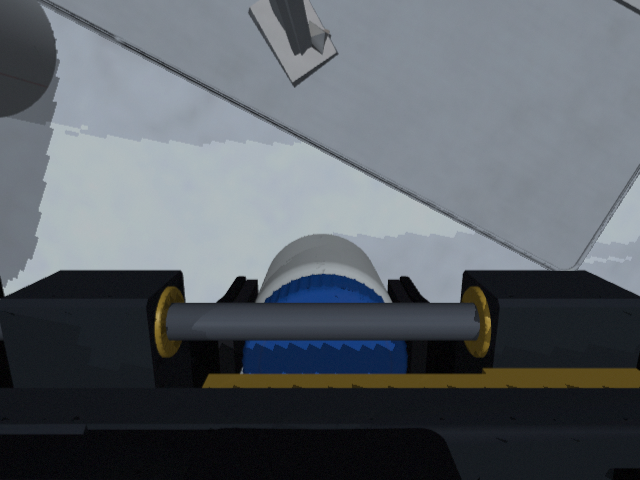

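```bash
python3 -m pendant '{"xyz":[[0,0,0.008],[0,0,0.02],[0,0,0.04],[0,0,0.04],[0,-0.02,0.02],[0,-0.04,0],[0,-0.05,0],[0,-0.05,0],[0,-0.05,0],[0,-0.05,0]],"turn":[0,0,0,0,0,0,0,0,0,0]}'; python3 -m pendant '{"xyz":[[0,-0.05,0],[0,-0.05,0],[0,-0.05,0],[0,-0.05,0],[0,-0.02,0],[0,0,0]],"turn":[0,0,0,0,0,0]}';python3 - <<'E'
from seg import *
o=readout.get_obs(); print(o['tool_pos'],o['qpos'].round(0)); save('wrist','w14.png'); M=T('wrist',o)
print(R.from_euler('xyz',o['tool_rot'],degrees=True).as_matrix().round(3)); save('scene','s14.png')
E
```

```text
time_s: 18.42
tool_pos: [0.4823, 0.1353, 0.1771]
tool_rot: [136.7, 86.4, -18.5]
force: [1.2, 0.1, -2.5]
grip_width: 0.0564
time_s: 19.18
tool_pos: [0.4819, -0.0931, 0.1848]
tool_rot: [131.9, 85.7, -23.4]
force: [-0.1, 0.1, -1.3]
grip_width: 0.056
[ 0.48193748 -0.09310695  0.18475216] [ 54.  -2. -46. 110.  -0.  67. -57.]
[[ 0.068  0.417 -0.906]
 [-0.03  -0.907 -0.42 ]
 [-0.997  0.056 -0.05 ]]
```

View pics/w14.png

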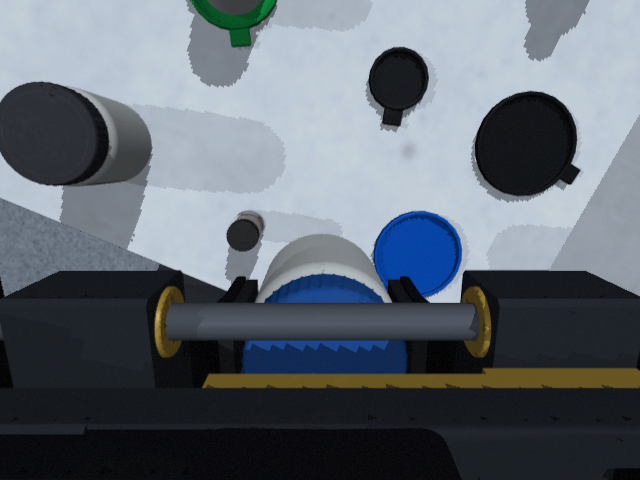

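View pics/s14.png

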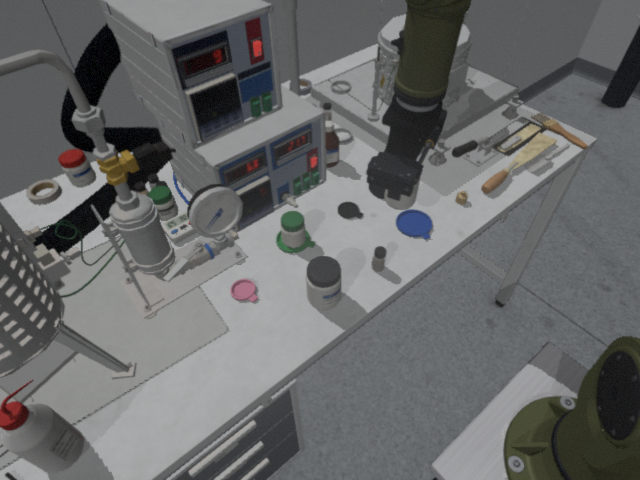

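```bash
python3 -m pendant '{"xyz":[[0.005,-0.025,-0.01],[0.005,-0.03,-0.01],[0,-0.025,-0.01],[0,0,0],[0,0,0]],"turn":[0.05,0.05,0.05,0.05,0]}';python3 - <<'E'
from arc import *
o=readout.get_obs(); print(o['tool_pos'],o['qpos'].round(0)); save('wrist','w15.png'); M=T('wrist',o)
print(R.from_euler('xyz',o['tool_rot'],degrees=True).as_matrix().round(3))
im=cv2.imread('pics/w15.png'); h=cv2.cvtColor(im,cv2.COLOR_BGR2HSV).astype(int)
m=((abs(h[...,0]-112)<12)&(h[...,1]>110)).astype(np.uint8)
m[270:]=0
m=cv2.morphologyEx(m,cv2.MORPH_OPEN,np.ones((5,5)))
pts=[]
for r in range(0,265,5):
    c=np.where(m[r])[0]
    if len(c)>8: pts+= [(c[0],r),(c[-1],r)]
print(pts,arc(M,pts,.0405)) if pts else print('none')
E
```

```text
time_s: 19.9
tool_pos: [0.4956, -0.1616, 0.1561]
tool_rot: [133.1, 85.6, -9.1]
force: [1.1, -0.0, -2.4]
grip_width: 0.0565
[ 0.49559425 -0.16158916  0.15606735] [ 57.   4. -43. 109.   3.  64. -39.]
[[ 0.076  0.611 -0.788]
 [-0.012 -0.79  -0.613]
 [-0.997  0.056 -0.053]]
[(np.int64(333), 205), (np.int64(356), 205), (np.int64(320), 210), (np.int64(369), 210), (np.int64(313), 215), (np.int64(376), 215), (np.int64(309), 220), (np.int64(381), 220), (np.int64(304), 225), (np.int64(385), 225), (np.int64(302), 230), (np.int64(388), 230), (np.int64(301), 235), (np.int64(390), 235), (np.int64(349), 240), (np.int64(391), 240), (np.int64(357), 245), (np.int64(392), 245), (np.int64(362), 250), (np.int64(392), 250), (np.int64(367), 255), (np.int64(392), 255), (np.int64(370), 260), (np.int64(392), 260)] (array([ 0.4954, -0.1873]), array([  3.9,   6.3,   2. ,   7.3,   0.5,   7.5,  -1.2,   7.6,  -1.8,
         7.7,  -3.5,   7.6,  -5.3,   7.4, -21.7,   6.7, -20.1,   6.5,
       -18.3,   5.8, -15.2,   5.5, -12.8,   5.5]))
```

View pics/w15.png

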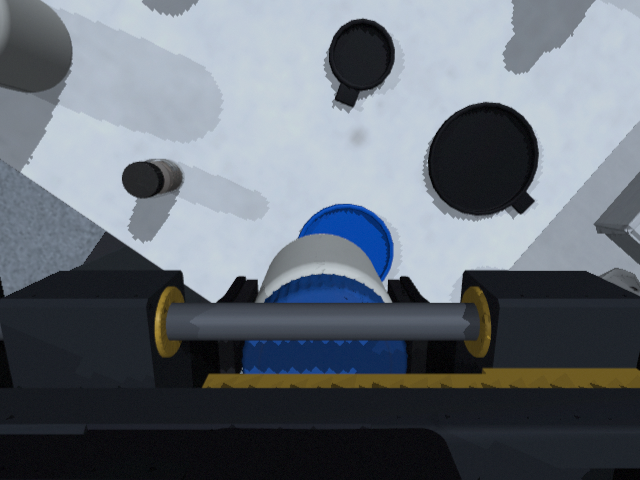

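Run:
```python
from arc import *
M=T('wrist')
L={205:333,210:320,215:313,220:309,225:304,230:302}; Rr={205:356,210:369,215:376,220:381,225:385,230:388,235:390,240:391,245:392,250:392,255:392,260:391}
pts=[(c,r) for r,c in L.items()]+[(c,r) for r,c in Rr.items()]
print(arc(M,pts,.0405))
p=readout.get_obs()['tool_pos']; X=R.from_euler('xyz',readout.get_obs()['tool_rot'],degrees=True).as_matrix()
# jar bottom centre rel TCP: at grasp TCP z .0342, tool axis X0
X0=np.array([[.051,.405,-.913],[-.025,-.913,-.406],[-.998,.044,-.037]])
for jb in ([.483,.3925],[.484,.3935]):
  b=X0.T@(np.array([*jb,0])-np.array([.4856,.3938,.0342])); print(b.round(4),(p+X@b).round(4), (X@X0.T@[0,0,1]).round(3))
```

```text
(array([ 0.5025, -0.1894]), array([ 0.3,  0.2, -0. , -0.8, -0.4, -1.2,  0.3,  0.3,  0.2,  0.1,  0.2,
        0.2,  0.1, -0.3, -0.3, -0.7, -0.6, -0.9]))
[ 0.034  -0.0014  0.0042] [ 0.494  -0.1636  0.1218] [-0.02   0.     0.999]
[ 0.0341 -0.0019  0.0028] [ 0.4947 -0.1624  0.1218] [-0.02   0.     0.999]
```

```bash
python3 -m pendant '{"xyz":[[0.004,-0.013,-0.01],[0.003,-0.012,-0.02],[0,0,-0.03],[0,0,-0.02],[0,0,0],[0,0,0]],"turn":[0,0,0,0,0,0]}';python3 - <<'E'
from arc import *
o=readout.get_obs(); save('wrist','w16.png'); M=T('wrist',o)
p=o['tool_pos']; X=R.from_euler('xyz',o['tool_rot'],degrees=True).as_matrix()
X0=np.array([[.051,.405,-.913],[-.025,-.913,-.406],[-.998,.044,-.037]])
b=X0.T@(np.array([.4835,.393,0])-np.array([.4856,.3938,.0342])); print((p+X@b).round(4), (X@X0.T@[0,0,1]).round(3))
E
```

```text
time_s: 20.7
tool_pos: [0.5049, -0.1882, 0.0734]
tool_rot: [131.5, 85.4, -10.6]
force: [-0.8, -0.3, -1.2]
grip_width: 0.0566
[ 0.5038 -0.1896  0.0392] [-0.023  0.003  0.999]
```

View pics/w16.png

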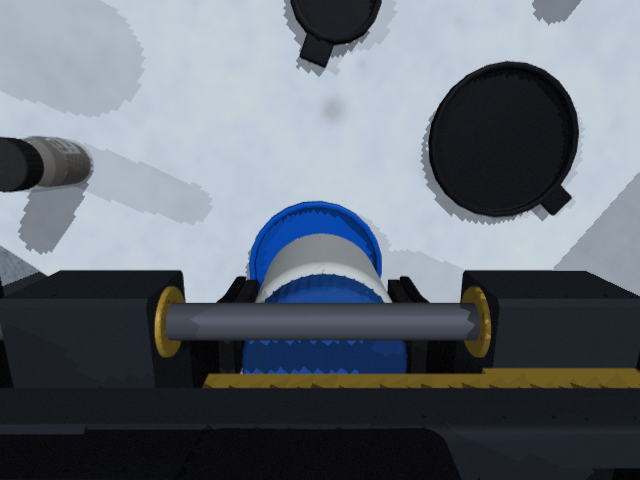

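```bash
python3 -m pendant '{"xyz":[[-0.001,0,-0.012],[0,0,-0.01],[0,0,-0.006],[0,0,-0.004],[0,0,0]],"turn":[0,0,0,0,0]}'; python3 -m pendant '{"xyz":[[0,0,-0.003],[0,0,-0.001]],"turn":[0,0]}'
```

```text
time_s: 21.38
tool_pos: [0.5045, -0.1888, 0.0406]
tool_rot: [130.6, 85.3, -11.6]
force: [1.0, 1.0, -2.0]
grip_width: 0.0561
time_s: 21.62
tool_pos: [0.5054, -0.1887, 0.0375]
tool_rot: [130.5, 85.2, -11.7]
force: [-1.9, 2.4, 6.8]
grip_width: 0.0564
```

```bash
python3 -m pendant '{"xyz":[[0,0,-0.001],[0,0,0]],"turn":[0,0]}'; python3 -m pendant '{"xyz":[[0,0,0],[0,0,0],[0,0,0],[0,0,0]],"turn":[0,0,0,0]}' 0.9
python3 - <<'E'
from h import *
save('wrist','w17.png'); save('scene','s17.png')
E
```

```text
time_s: 21.88
tool_pos: [0.5056, -0.1887, 0.0377]
tool_rot: [129.8, 85.2, -12.3]
force: [-1.8, -0.2, -0.6]
grip_width: 0.0567
time_s: 22.38
tool_pos: [0.5064, -0.1892, 0.0381]
tool_rot: [129.6, 85.1, -12.6]
force: [-0.6, -0.0, -0.5]
grip_width: 0.0776
```

View pics/w17.png

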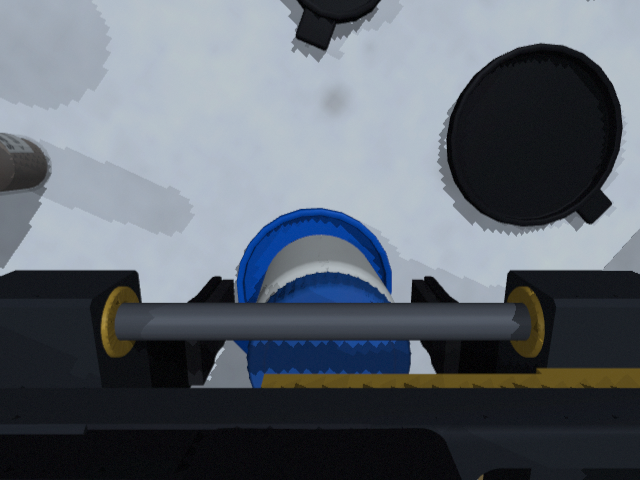

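```bash
python3 -m pendant '{"xyz":[[0,0,0.02],[0,0,0.04],[0,0,0.05],[0,0,0.03],[-0.02,0.03,0],[-0.02,0.04,0],[0,0.04,0],[0,0.03,0],[0,0.01,0],[0,0,0]],"turn":[0,0,0,0.18,0.18,0.18,0.18,0.18,0.18,0.18]}' 1; python3 -m pendant '{"xyz":[[0,0,0],[0,0,0],[0,0,0],[0,0,0],[0,0,0],[0,0,0],[0,0,0],[0,0,0],[0,0,0],[0,0,0]],"turn":[0.18,0.18,0.18,0.18,0.18,0.18,0.18,0.18,0.18,0.18]}';python3 - <<'E'
from arc import *
o=readout.get_obs(); print(o['tool_pos'],o['qpos'].round(0)); save('wrist','w18.png'); M=T('wrist',o); save('scene','s18.png')
print(R.from_euler('xyz',o['tool_rot'],degrees=True).as_matrix().round(3))
E
```

```text
time_s: 23.72
tool_pos: [0.4641, -0.0339, 0.1827]
tool_rot: [126.0, 85.2, 58.3]
force: [0.5, -0.3, 0.1]
grip_width: 0.0874
time_s: 24.98
tool_pos: [0.4638, -0.0332, 0.1825]
tool_rot: [125.5, 85.3, 164.5]
force: [-0.2, -0.0, -0.1]
grip_width: 0.0869
[ 0.46384855 -0.03322582  0.1825095 ] [ 51.   4. -51. 106.   2.  76. 129.]
[[-0.079 -0.628  0.775]
 [ 0.022  0.776  0.631]
 [-0.997  0.067 -0.047]]
```

View pics/w18.png

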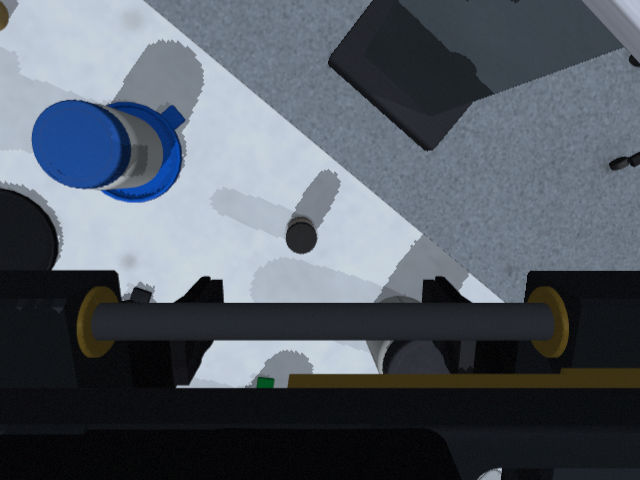

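View pics/s18.png

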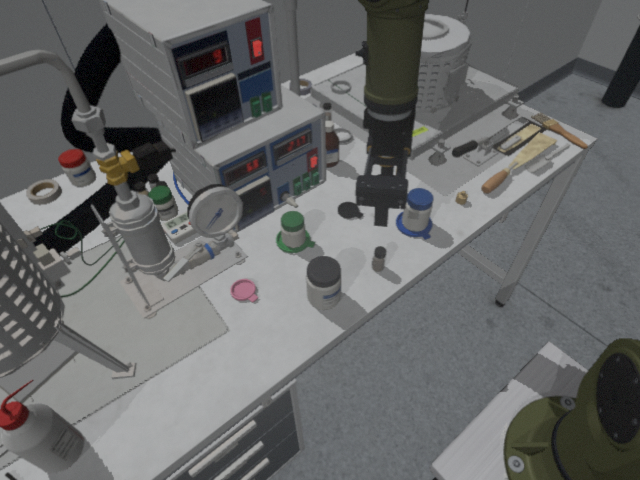

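The blue jar stands well inside its dish. The tool has crept about 5° off vertical over the moves. The half turn flips that tilt, so I'll test whether the creep now cancels it.

```bash
python3 -m pendant '{"xyz":[[0,0,-0.002],[0,0,-0.002],[0,0,-0.002],[0,0,-0.002],[0,0,-0.002],[0,0,-0.002],[0,0,-0.002],[0,0,-0.002],[0,0,-0.002],[0,0,-0.002]],"turn":[0,0,0,0,0,0,0,0,0,0]}';python3 - <<'E'
from seg import *
o=readout.get_obs(); print(o['tool_pos'],o['qpos'].round(0)); save('wrist','w19.png'); M=T('wrist',o)
print(R.from_euler('xyz',o['tool_rot'],degrees=True).as_matrix().round(4))
seg('wrist','pics/w19.png',M,[('vial',(300,240),'k',.056)])
E
```

```text
time_s: 26.32
tool_pos: [0.4637, -0.0332, 0.161]
tool_rot: [125.7, 85.3, 164.0]
force: [0.7, 0.8, 0.2]
grip_width: 0.087
[ 0.46371265 -0.0331768   0.16103781] [ 51.   5. -51. 108.   3.  73. 127.]
[[-0.0784 -0.6171  0.783 ]
 [ 0.0226  0.7841  0.6203]
 [-0.9967  0.0663 -0.0476]]
wrist vial [ 0.4642 -0.0434] dia mm 24.2 area 1027 [301. 240.]
```

```bash
python3 -m pendant '{"xyz":[[0,0,0.06],[0,0,0.06],[0,0,-0.06],[0,0,-0.06],[0,0,0.06],[0,0,0.06],[0,0,-0.06],[0,0,-0.06],[0,0,0],[0,0,0]],"turn":[0,0,0,0,0,0,0,0,0,0]}';python3 - <<'E'
from seg import *
o=readout.get_obs(); print(o['tool_pos'],o['qpos'].round(0))
print(R.from_euler('xyz',o['tool_rot'],degrees=True).as_matrix().round(4))
E
```

```text
time_s: 27.62
tool_pos: [0.4583, -0.0345, 0.1572]
tool_rot: [126.9, 84.7, 165.1]
force: [0.8, 0.1, 0.8]
grip_width: 0.0871
[ 0.4583157  -0.03448915  0.15723548] [ 52.   5. -52. 108.   3.  73. 127.]
[[-0.0892 -0.6149  0.7835]
 [ 0.0238  0.7851  0.6189]
 [-0.9957  0.0738 -0.0554]]
```

```bash
cat > t.py <<'E'
from h import *
o=readout.get_obs(); m=R.from_euler('xyz',o['tool_rot'],degrees=True).as_matrix(); print(o['tool_pos'].round(4),'x-axis',m[:2,0].round(4),'jaw,pad tilt',m[2,1:].round(4),'a',round(np.degrees(np.arctan2(m[0,1],-m[1,1])),1),o['qpos'].round(0))
E
python3 -m pendant '{"xyz":[[0.05,0,0],[0.05,0,0],[0,0,0],[0,0,0]],"turn":[0,0,0,0]}' >/dev/null; python3 t.py
python3 -m pendant '{"xyz":[[-0.05,0,0],[-0.05,0,0],[0,0,0],[0,0,0]],"turn":[0,0,0,0]}'>/dev/null; python3 t.py
python3 -m pendant '{"xyz":[[0,0,0.05],[0,0,0.05],[0,0,0],[0,0,0]],"turn":[0,0,0,0]}'>/dev/null; python3 t.py
python3 -m pendant '{"xyz":[[0,0,-0.05],[0,0,-0.05],[0,0,0],[0,0,0]],"turn":[0,0,0,0]}'>/dev/null; python3 t.py
```

```text
[ 0.5643 -0.0369  0.1652] x-axis [-0.0809  0.0196] jaw,pad tilt [ 0.0652 -0.0518] a -142.2 [ 43.  21. -51.  94.  15.  77. 118.]
[ 0.461  -0.0381  0.1679] x-axis [-0.0781  0.0137] jaw,pad tilt [ 0.0586 -0.0534] a -142.4 [ 55.   5. -55. 108.   3.  74. 127.]
[ 0.463  -0.0376  0.2724] x-axis [-0.0745  0.0144] jaw,pad tilt [ 0.057  -0.0501] a -142.3 [ 57.  -1. -54.  99.  -1.  86. 131.]
[ 0.4632 -0.0368  0.1693] x-axis [-0.0754  0.0168] jaw,pad tilt [ 0.0596 -0.0492] a -142.2 [ 55.   5. -55. 108.   3.  74. 127.]
```

```bash
for i in 1 ; do python3 -m pendant '{"xyz":[[0.05,0,0],[0.05,0,0],[0.03,0,0],[0,0,0],[0,0,0],[-0.05,0,0],[-0.05,0,0],[-0.03,0,0],[0,0,0],[0,0,0]],"turn":[0,0,0,0,0,0,0,0,0,0]}' >/dev/null; python3 t.py; done;  python3 -m pendant '{"xyz":[[0.05,0,0],[0.05,0,0],[0.03,0,0],[0,0,0],[0,0,0],[-0.05,0,0],[-0.05,0,0],[-0.03,0,0],[0,0,0],[0,0,0]],"turn":[0,0,0,0,0,0,0,0,0,0]}' >/dev/null; python3 t.py
```

```text
[ 0.4648 -0.0413  0.1784] x-axis [-0.0668  0.0051] jaw,pad tilt [ 0.0445 -0.0501] a -142.8 [ 59.   4. -59. 107.   4.  75. 127.]
[ 0.4649 -0.0424  0.1756] x-axis [-0.0702 -0.0005] jaw,pad tilt [ 0.0417 -0.0565] a -143.2 [ 63.   6. -63. 107.   5.  75. 125.]
```

```bash
python3 -m pendant '{"xyz":[[-0.001,0,-0.03],[-0.001,0,-0.04],[0,0,-0.03],[0,0,0],[0,0,0]],"turn":[0,0,0,0,0]}'; python3 t.py
python3 - <<'E'
from seg import *
o=readout.get_obs(); save('wrist','w20.png'); M=T('wrist',o)
seg('wrist','pics/w20.png',M,[('vial',(320,270),'k',.056)])
E
```

```text
time_s: 32.75
tool_pos: [0.4684, -0.041, 0.0749]
tool_rot: [140.3, 86.3, 177.3]
force: [0.3, -0.7, 0.8]
grip_width: 0.0869
[ 0.4684 -0.041   0.0749] x-axis [-0.0641  0.003 ] jaw,pad tilt [ 0.0409 -0.0494] a -143.1 [ 57.  15. -61. 113.  15.  64. 117.]
wrist vial [0.7907 0.1852] dia mm 771.5 area 74487 [327. 374.]
```

View pics/w20.png

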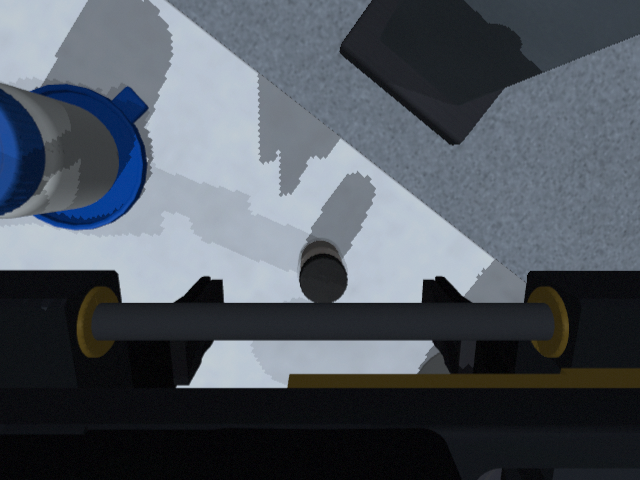

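Run:
```python
from h import *
M=T('wrist')
for p in [(323,279),(324,277)]: print(ray('wrist',p,.056,M).round(4))
```

```text
[ 0.4648 -0.0427  0.056 ]
[ 0.4637 -0.0429  0.056 ]
```

```bash
python3 -m pendant '{"xyz":[[-0.005,-0.001,-0.02],[-0.001,0,-0.015],[0,0,-0.01],[0,0,0]],"turn":[0,0,0,0]}'; python3 t.py
python3 - <<'E'
from seg import *
o=readout.get_obs(); save('wrist','w21.png')
E
```

```text
time_s: 33.3
tool_pos: [0.4663, -0.043, 0.0322]
tool_rot: [143.0, 86.7, 179.9]
force: [0.3, 0.3, -0.6]
grip_width: 0.0868
[ 0.4663 -0.043   0.0322] x-axis [-0.0567  0.0001] jaw,pad tilt [ 0.0341 -0.0453] a -143.2 [ 55.  19. -59. 116.  19.  59. 114.]
```

View pics/w21.png

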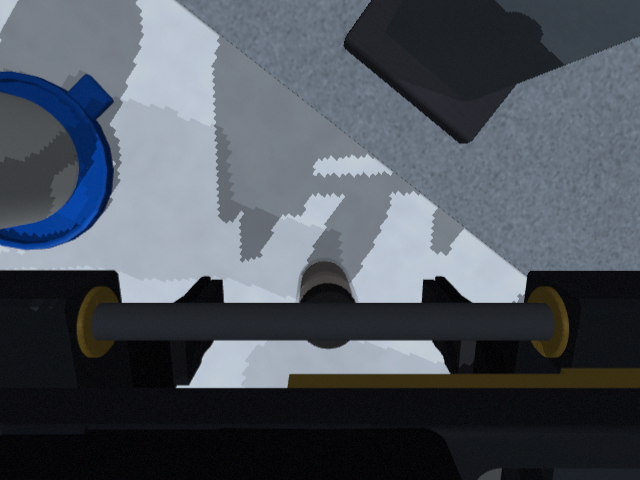

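```bash
python3 -m pendant '{"xyz":[[-0.003,0.001,-0.01],[-0.001,0,-0.005],[0,0,0]],"turn":[0,0,0]}'; python3 t.py; python3 -m pendant '{"xyz":[[0,0,0],[0,0,0],[0,0,0],[0,0,0],[0,0,0],[0,0,0]],"turn":[0,0,0,0,0,0]}' 0 15; python3 t.py
python3 - <<'E'
from seg import *
o=readout.get_obs(); save('wrist','w22.png'); save('scene','s22.png')
E
```

```text
time_s: 33.72
tool_pos: [0.463, -0.0419, 0.0173]
tool_rot: [143.6, 86.9, -179.5]
force: [-0.4, -0.6, 0.1]
grip_width: 0.0873
[ 0.463  -0.0419  0.0173] x-axis [-0.0547 -0.0005] jaw,pad tilt [ 0.0325 -0.0441] a -143.2 [ 54.  20. -58. 117.  20.  57. 112.]
time_s: 34.48
tool_pos: [0.4636, -0.042, 0.0178]
tool_rot: [144.0, 86.9, -179.1]
force: [0.1, -0.5, 1.0]
grip_width: 0.0352
[ 0.4636 -0.042   0.0178] x-axis [-0.0537 -0.0008] jaw,pad tilt [ 0.0316 -0.0434] a -143.2 [ 54.  20. -58. 117.  20.  57. 112.]
```

View pics/w22.png

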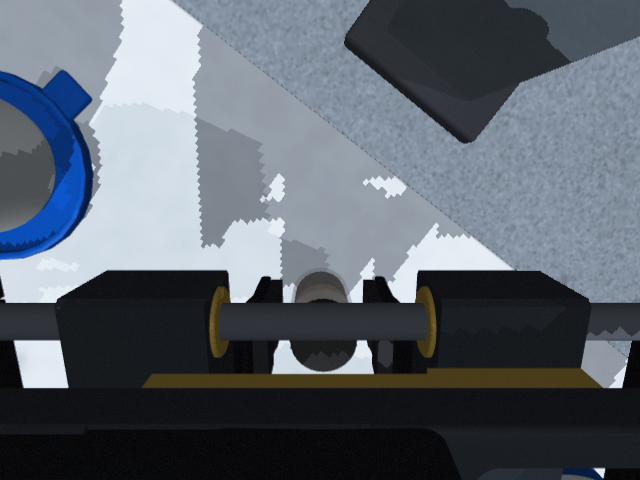

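View pics/s22.png

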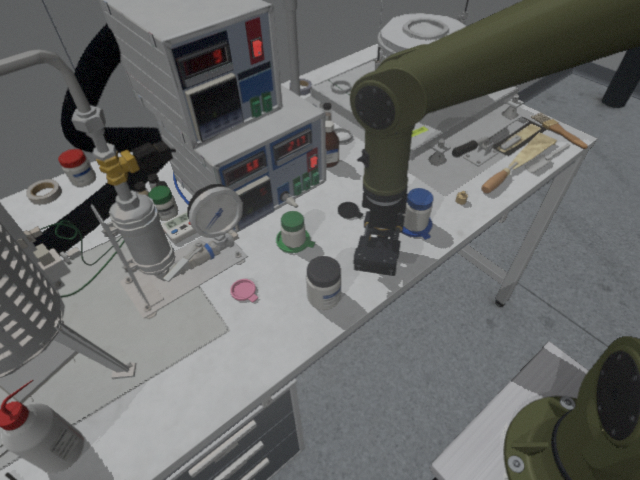

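Still closing at 35 mm; I'll let the fingers finish.

```bash
python3 -m pendant '{"xyz":[[0,0,0],[0,0,0],[0,0,0]],"turn":[0,0,0]}' 0 15; python3 t.py
```

```text
time_s: 34.95
tool_pos: [0.4637, -0.042, 0.0179]
tool_rot: [144.0, 86.9, -179.2]
force: [0.1, -0.1, 0.7]
grip_width: 0.0262
[ 0.4637 -0.042   0.0179] x-axis [-0.0536 -0.0008] jaw,pad tilt [ 0.0315 -0.0434] a -143.2 [ 54.  20. -58. 117.  20.  57. 112.]
```

```bash
python3 -m pendant '{"xyz":[[0,0,0.008],[0,0,0.02],[0,0,0.04],[0,0,0.04],[0.02,-0.01,0.01],[0.03,-0.01,0],[0.03,-0.01,0],[0.02,-0.01,0],[0,0,0]],"turn":[0,0,0,0,-0.06,-0.06,-0.06,-0.06,0]}'; python3 t.py
python3 - <<'E'
from seg import *
o=readout.get_obs(); save('wrist','w23.png'); save('scene','s23.png')
o={'tool_pos':np.array([0.49559425,-0.16158916,0.15606735]),'tool_rot':[133.1,85.6,-9.1]}
M=T('wrist',o); seg('wrist','pics/w15.png',M,[('vd',(362,55),'k',.008),('kd',(485,160),'k',.008)])
o={'tool_pos':np.array([ 0.48193748,-0.09310695,0.18475216]),'tool_rot':[131.9,85.7,-23.4]}
M=T('wrist',o); seg('wrist','pics/w14.png',M,[('vd',(399,78),'k',.008),('kd',(527,145),'k',.008),('black',(50,132),'k',.091)])
E
```

```text
time_s: 36.08
tool_pos: [0.5663, -0.0834, 0.1439]
tool_rot: [146.9, 87.1, 169.6]
force: [-1.0, 0.1, -1.3]
grip_width: 0.0264
[ 0.5663 -0.0834  0.1439] x-axis [-0.0504  0.0093] jaw,pad tilt [ 0.028  -0.0429] a -157.3 [ 51.  23. -56.  96.  19.  74. 104.]
wrist vd [ 0.6238 -0.1068] dia mm 44.8 area 3891 [360.  59.]
wrist kd [ 0.6246 -0.2302] dia mm 79.7 area 9596 [483. 160.]
wrist vd [ 0.6239 -0.1058] dia mm 43.9 area 3117 [397.  83.]
wrist kd [ 0.6231 -0.2229] dia mm 67.2 area 8012 [526. 145.]
wrist black [0.4838 0.0863] dia mm 61.0 area 9087 [ 52. 134.]
```

View pics/w23.png

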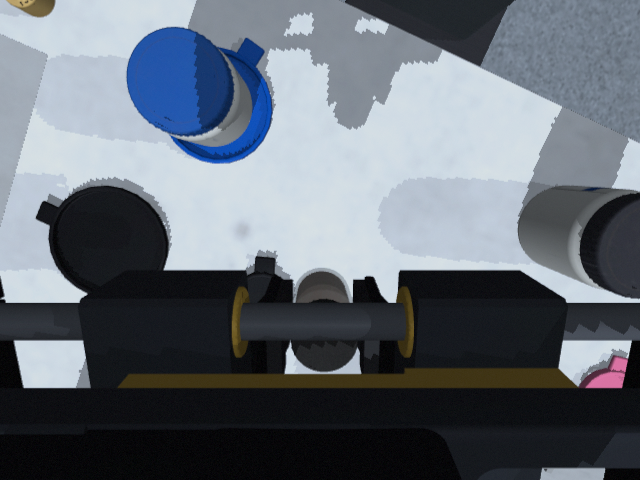

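View pics/s23.png

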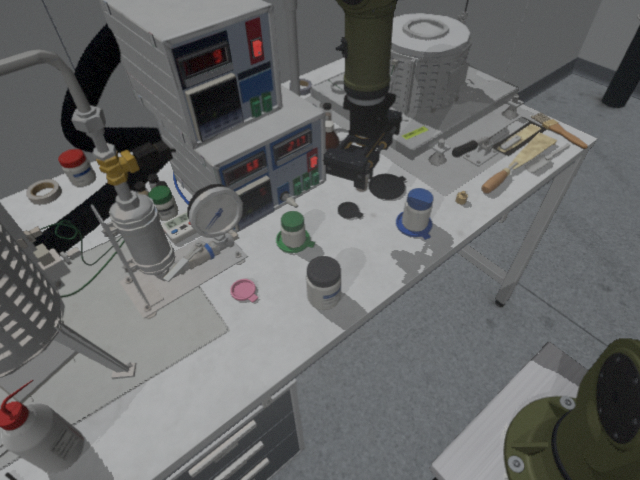

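```bash
cat > v.py <<'E'
from h import *
import sys
o=readout.get_obs(); p=o['tool_pos']; X=R.from_euler('xyz',o['tool_rot'],degrees=True).as_matrix()
X0=R.from_euler('xyz',[144.0,86.9,-179.2],degrees=True).as_matrix()
b=X0.T@(np.array([.4645,-.042,0])-np.array([.4637,-.042,.0179])); print('vial bottom',(p+X@b).round(4),'axis',(X@X0.T@[0,0,1]).round(3))
E
python3 v.py
python3 - <<'E'
from h import *
im=cv2.imread('pics/s23.png'); g=cv2.cvtColor(im,cv2.COLOR_BGR2GRAY)[190:230,320:380]
n,l,s,c=cv2.connectedComponentsWithStats((g<75).astype(np.uint8)); 
for i in range(1,n):
  if s[i,4]>50: print(s[i],c[i]+[320,190],ray('scene',tuple(c[i]+[320,190]),.006).round(4))
for px in [(337,210),(348,203),(348,217),(346.5,210)]: print(px,ray('scene',px,.008).round(4))
cv2.imwrite('pics/s23c.png',cv2.resize(im[170:250,310:430],None,fx=6,fy=6,interpolation=cv2.INTER_CUBIC))
E
```

```text
vial bottom [ 0.5657 -0.0824  0.126 ] axis [-0.001  0.004  1.   ]
[ 18  12  25  16 282] [348.89007092 210.22340426] [ 0.6252 -0.104   0.006 ]
(337, 210) [ 0.6421 -0.0824  0.008 ]
(348, 203) [ 0.6429 -0.1172  0.008 ]
(348, 217) [ 0.6089 -0.0864  0.008 ]
(346.5, 210) [ 0.6279 -0.0989  0.008 ]
```

View pics/s23c.png

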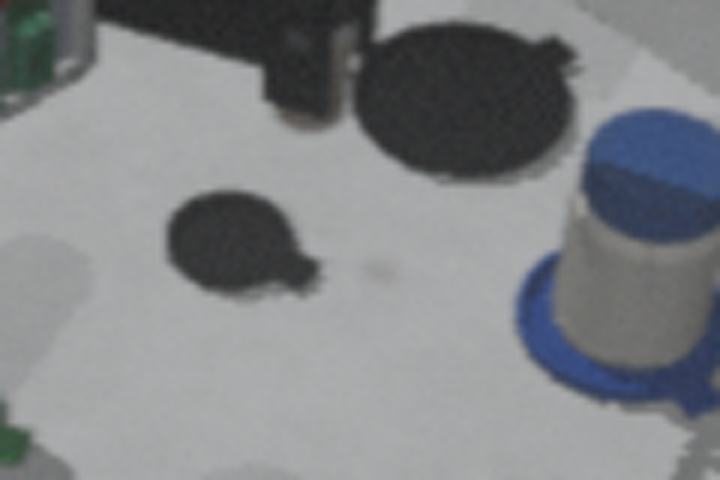

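```bash
python3 -m pendant '{"xyz":[[0.02,-0.007,-0.01],[0.02,-0.008,-0.01],[0.016,-0.006,-0.02],[0,0,-0.02],[0,0,0],[0,0,0]],"turn":[-0.05,-0.05,0,0,0,0]}'; python3 t.py; python3 v.py
```

```text
time_s: 36.92
tool_pos: [0.6169, -0.0999, 0.085]
tool_rot: [150.2, 87.0, 167.6]
force: [-0.3, 0.4, 0.3]
grip_width: 0.0264
[ 0.6169 -0.0999  0.085 ] x-axis [-0.0519  0.0114] jaw,pad tilt [ 0.0264 -0.0461] a -162.6 [ 45.  33. -51.  92.  25.  72.  96.]
vial bottom [ 0.6177 -0.1003  0.0671] axis [0.001 0.006 1.   ]
```

```bash
python3 -m pendant '{"xyz":[[0.004,-0.003,-0.015],[0.004,-0.002,-0.015],[0,0,-0.005],[0,0,0],[0,0,0]],"turn":[0,0,0,0,0]}'; python3 t.py; python3 v.py
python3 - <<'E'
from h import *
save('wrist','w24.png'); im=save('scene','s24.png')[:,:,::-1]
cv2.imwrite('pics/s24c.png',cv2.resize(im[170:250,310:430],None,fx=6,fy=6,interpolation=cv2.INTER_CUBIC))
E
```

```text
time_s: 37.55
tool_pos: [0.6253, -0.1052, 0.0487]
tool_rot: [150.7, 87.0, 168.1]
force: [0.2, 0.4, -0.5]
grip_width: 0.0258
[ 0.6253 -0.1052  0.0487] x-axis [-0.0508  0.0107] jaw,pad tilt [ 0.0254 -0.0453] a -162.6 [ 44.  36. -49.  92.  27.  69.  96.]
vial bottom [ 0.6261 -0.1056  0.0308] axis [-0.     0.007  1.   ]
```

View pics/w24.png

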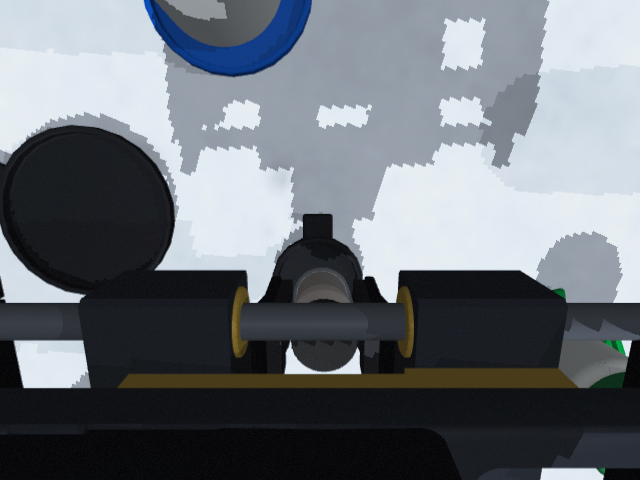

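View pics/s24c.png

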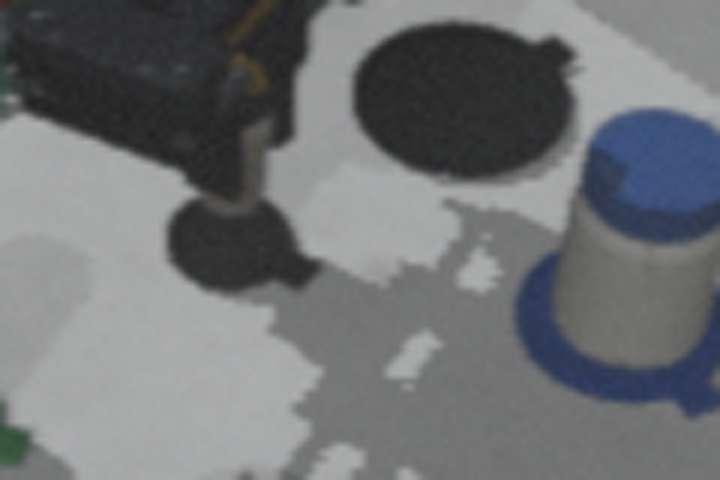

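Run:
```python
from arc import *
M=T('wrist'); im=cv2.imread('pics/w24.png'); g=cv2.cvtColor(im,cv2.COLOR_BGR2GRAY)
cv2.imwrite('pics/w24c.png',cv2.resize(im[200:330,250:390],None,fx=5,fy=5))
pts=[]
for r in range(240,272,3):
    c=np.where(g[r,255:380]<60)[0]+255; pts+=[(c[0],r),(c[-1],r)]
print(arc(M,pts,.025)); print([tuple(map(int,p)) for p in pts])
```

```text
(array([ 0.6005, -0.115 ]), array([-12. , -12.1,  -8.9,  -9. ,  -5.8,  -5.9,  -4. ,  -4. ,  -1.7,
        -1.7,   0.6,   0.2,   2.5,   2.5,   4. ,   4.1,   5.5,   5.6,
         7.1,   7.2,   8.7,   8.8]))
[(298, 240), (336, 240), (293, 243), (341, 243), (288, 246), (346, 246), (286, 249), (348, 249), (283, 252), (351, 252), (280, 255), (353, 255), (278, 258), (356, 258), (277, 261), (357, 261), (276, 264), (358, 264), (275, 267), (359, 267), (274, 270), (360, 270)]
```

View pics/w24c.png

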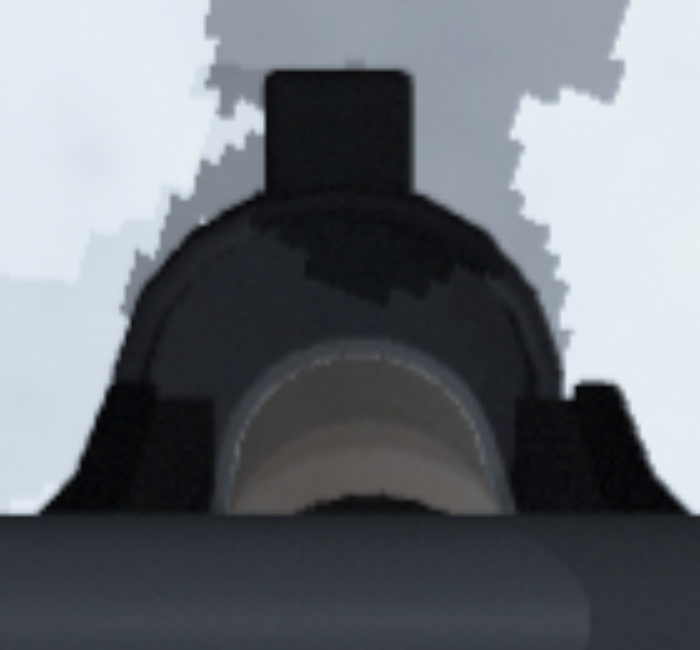

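```bash
sed -i 's/def arc(M,pts,r,z=.008):/def arc(M,pts,r,z=.008,d=(-.03,0)):/; s/p.mean(0)-\[.03,0\]/p.mean(0)+np.array(d)/' arc.py
python3 - <<'E'
from arc import *
M=T('wrist')
P=[(298, 240), (336, 240), (293, 243), (341, 243), (288, 246), (346, 246), (286, 249), (348, 249), (283, 252), (351, 252), (280, 255), (353, 255), (278, 258), (356, 258), (277, 261), (357, 261), (276, 264), (358, 264), (275, 267), (359, 267), (274, 270), (360, 270)]
print(arc(M,P,.025,d=(.02,0)))
E
```

```text
(array([ 0.6306, -0.1057]), array([ 0.6,  0.6,  0.3,  0.3,  0.5,  0.5, -0.1, -0.1, -0.1, -0.1,  0. ,
       -0.4, -0. ,  0. , -0.4, -0.4, -0.7, -0.6, -0.8, -0.7, -0.8, -0.7]))
```

```bash
python3 -m pendant '{"xyz":[[0.002,0,-0.01],[0,0,-0.008],[0,0,-0.004],[0,0,-0.002],[0,0,0]],"turn":[0,0,0,0,0]}'; python3 v.py; python3 t.py
```

```text
time_s: 38.28
tool_pos: [0.6275, -0.1052, 0.0233]
tool_rot: [150.9, 87.1, 168.3]
force: [-0.3, 0.0, -0.2]
grip_width: 0.0262
vial bottom [ 0.6283 -0.1056  0.0054] axis [-0.001  0.007  1.   ]
[ 0.6275 -0.1052  0.0233] x-axis [-0.0504  0.0104] jaw,pad tilt [ 0.025 -0.045] a -162.6 [ 43.  37. -48.  93.  29.  67.  95.]
```

```bash
python3 -m pendant '{"xyz":[[0,0,-0.003],[0,0,-0.001]],"turn":[0,0]}'; python3 -m pendant '{"xyz":[[0,0,-0.002],[0,0,0]],"turn":[0,0]}'
```

```text
time_s: 38.52
tool_pos: [0.6282, -0.1053, 0.0207]
tool_rot: [151.4, 87.1, 168.8]
force: [-2.1, 0.3, 8.6]
grip_width: 0.0265
time_s: 38.78
tool_pos: [0.6289, -0.1052, 0.0213]
tool_rot: [152.6, 87.2, 170.0]
force: [-0.2, -0.4, 0.1]
grip_width: 0.0263
```

```bash
python3 -m pendant '{"xyz":[[0,0,-0.002]],"turn":[0]}'; python3 -m pendant '{"xyz":[[0,0,-0.001],[0,0,0],[0,0,0],[0,0,0]],"turn":[0,0,0,0]}' 0.6
python3 - <<'E'
from h import *
save('wrist','w25.png'); im=save('scene','s25.png')[:,:,::-1]
cv2.imwrite('pics/s25c.png',cv2.resize(im[170:250,310:430],None,fx=6,fy=6,interpolation=cv2.INTER_CUBIC))
E
```

```text
time_s: 38.9
tool_pos: [0.6295, -0.1051, 0.0206]
tool_rot: [152.8, 87.3, 170.2]
force: [-3.8, 0.4, 12.7]
grip_width: 0.0258
time_s: 39.4
tool_pos: [0.6293, -0.1052, 0.0188]
tool_rot: [152.5, 87.2, 169.9]
force: [-0.4, 0.1, 0.4]
grip_width: 0.0508
```

View pics/w25.png

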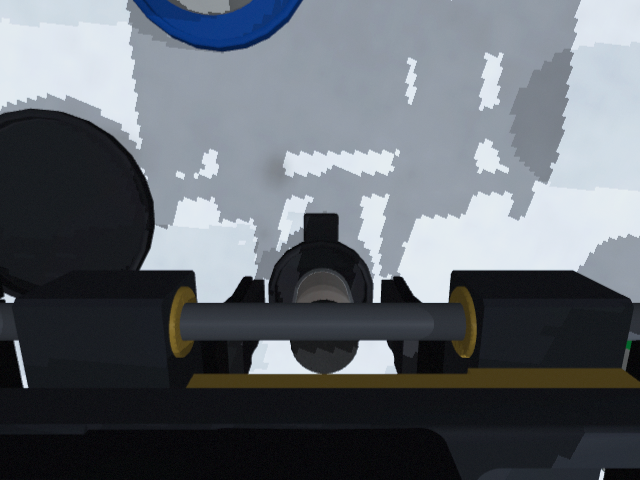

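View pics/s25c.png

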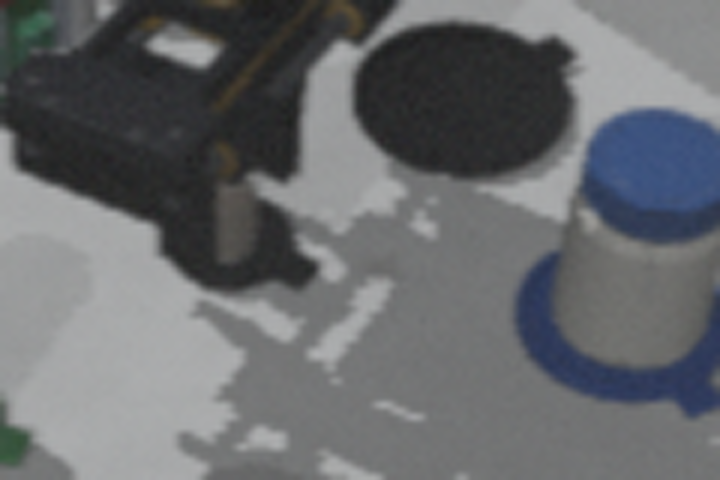

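```bash
python3 -m pendant '{"xyz":[[0,0,0.02],[0,0,0.04],[0,0,0.05],[0,0,0.03],[-0.03,0,0],[-0.05,0.03,0],[-0.05,0.04,0],[-0.015,0.05,0],[0,0.04,0],[0,0,0]],"turn":[0,0,0,0,0,0,0,0,0,0]}' 1; python3 -m pendant '{"xyz":[[0,0.02,0],[0,0,0]],"turn":[0,0]}'; python3 t.py
python3 - <<'E'
from seg import *
o=readout.get_obs(); save('wrist','w26.png'); M=T('wrist',o)
seg('wrist','pics/w26.png',M,[('black',(320,230),'k',.091)])
im=save('scene','s26.png')[:,:,::-1]
cv2.imwrite('pics/s26c.png',cv2.resize(im[170:250,310:430],None,fx=6,fy=6,interpolation=cv2.INTER_CUBIC))
E
```

```text
time_s: 40.75
tool_pos: [0.4826, 0.0608, 0.1755]
tool_rot: [162.3, 88.1, 179.7]
force: [0.1, -0.6, -0.1]
grip_width: 0.0873
time_s: 41.0
tool_pos: [0.4833, 0.0806, 0.1773]
tool_rot: [167.3, 88.2, -175.2]
force: [0.1, -0.9, 0.6]
grip_width: 0.0868
[0.4833 0.0806 0.1773] x-axis [-0.0309 -0.0026] jaw,pad tilt [ 0.0068 -0.0302] a -162.5 [ 50.   8. -66. 106.   7.  73.  89.]Traceback (most recent call last):
  File "<stdin>", line 3, in <module>
  File "seg.py", line 12, in seg
    c=max(cv2.findContours(mm,0,cv2.CHAIN_APPROX_NONE)[0],key=len)
ValueError: max() iterable argument is empty
```

View pics/w26.png

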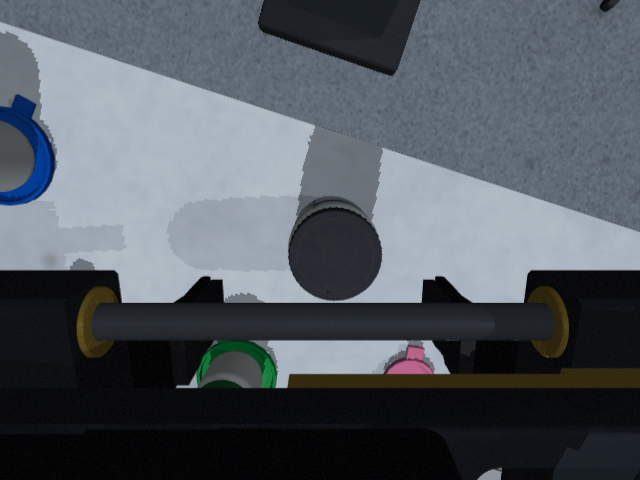

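Run:
```python
from seg import *
M=T('wrist')
for p in [(335,254),(289,254),(381.5,254),(335,208),(335,300)]: print(p,ray('wrist',p,.091,M).round(4))
im=save('scene','s26.png')[:,:,::-1]
cv2.imwrite('pics/s26c.png',cv2.resize(im[150:280,250:450],None,fx=4,fy=4,interpolation=cv2.INTER_CUBIC))
```

```text
(335, 254) [0.4814 0.0873 0.091 ]
(289, 254) [0.4904 0.0586 0.091 ]
(381.5, 254) [0.4724 0.1163 0.091 ]
(335, 208) [0.4528 0.0781 0.091 ]
(335, 300) [0.5116 0.097  0.091 ]
```

View pics/s26c.png

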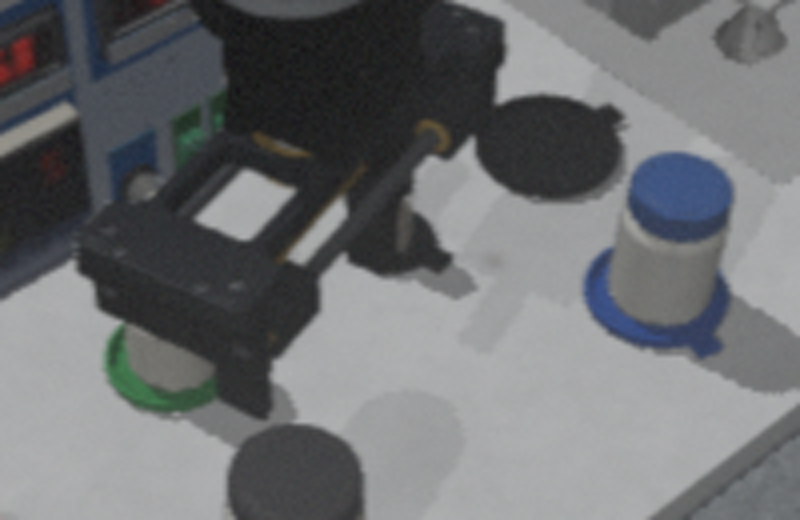

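```bash
python3 -m pendant '{"xyz":[[-0.002,0.006,-0.02],[0,0,-0.025],[0,0,-0.02],[0,0,0]],"turn":[0,0,0,0]}' ; python3 t.py
python3 - <<'E'
from seg import *
save('wrist','w27.png')
E
```

```text
time_s: 41.6
tool_pos: [0.4801, 0.0804, 0.1061]
tool_rot: [170.2, 88.0, -172.9]
force: [0.3, -0.8, 0.0]
grip_width: 0.0871
[0.4801 0.0804 0.1061] x-axis [-0.0351 -0.0044] jaw,pad tilt [ 0.006  -0.0348] a -163.1 [ 46.  14. -64. 111.  13.  66.  84.]
```

View pics/w27.png

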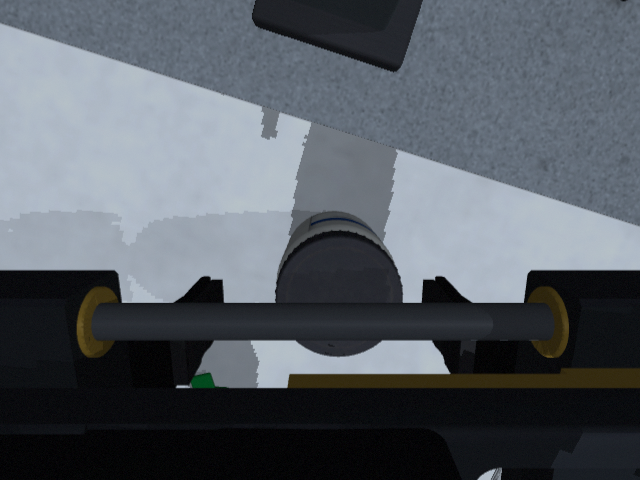

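```bash
python3 - <<'E'
from h import *
M=T('wrist')
for p in [(339.5,294),(276,294),(403,294),(340,232),(340,356)]: print(p,ray('wrist',p,.091,M).round(4))
E
python3 -m pendant '{"xyz":[[0.001,0.007,0],[0,0.001,0],[0,0,0]],"turn":[0,0,0]}' ; python3 t.py
```

```text
(339.5, 294) [0.4814 0.0894 0.091 ]
(276, 294) [0.4902 0.0602 0.091 ]
(403, 294) [0.4725 0.1186 0.091 ]
(340, 232) [0.4524 0.0805 0.091 ]
(340, 356) [0.5122 0.0993 0.091 ]
time_s: 42.02
tool_pos: [0.483, 0.0893, 0.1083]
tool_rot: [171.0, 88.2, -172.0]
force: [-0.0, 0.1, -0.4]
grip_width: 0.0867
[0.483  0.0893 0.1083] x-axis [-0.031  -0.0043] jaw,pad tilt [ 0.0049 -0.0309] a -163.1 [ 45.  14. -64. 110.  14.  66.  82.]
```

```bash
python3 -m pendant '{"xyz":[[-0.001,-0.001,-0.02],[0,0,-0.025],[0,0,-0.015],[0,0,-0.01],[0,0,0]],"turn":[0,0,0,0,0]}' ; python3 t.py
python3 - <<'E'
from seg import *
save('wrist','w28.png')
E
```

```text
time_s: 42.65
tool_pos: [0.4814, 0.0874, 0.0337]
tool_rot: [172.7, 88.2, -170.4]
force: [-0.6, -0.0, 0.1]
grip_width: 0.0868
[0.4814 0.0874 0.0337] x-axis [-0.0314 -0.0053] jaw,pad tilt [ 0.0041 -0.0316] a -163.1 [ 40.  21. -60. 114.  21.  59.  77.]
```

View pics/w28.png

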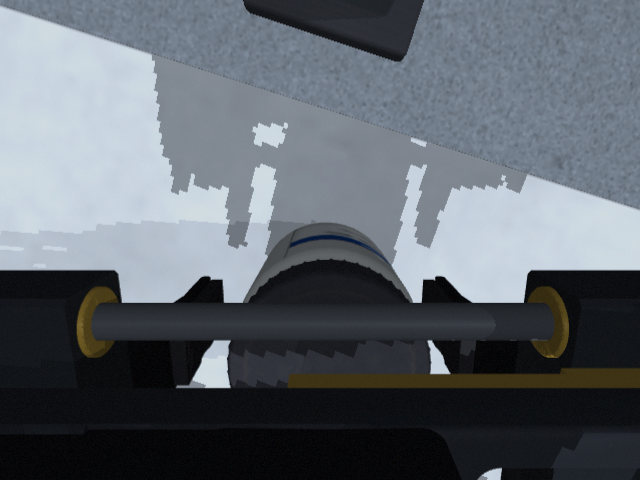

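```bash
python3 -m pendant '{"xyz":[[0,0.001,0],[0,0,0],[0,0,0],[0,0,0],[0,0,0]],"turn":[0,0,0,0,0]}' 0 30; python3 t.py;  python3 -m pendant '{"xyz":[[0,0,0.008],[0,0,0.02],[0,0,0.04],[0,0,0.04],[0.02,0,0.02],[0.04,-0.02,0],[0.03,-0.04,0],[0.02,-0.05,0],[0,-0.05,0],[0,-0.04,0]],"turn":[0,0,0,0,0,0,0,0,0,0]}'; python3 -m pendant '{"xyz":[[0,-0.02,0],[0,0,0]],"turn":[0,0]}'; python3 t.py;  python3 - <<'E'
from seg import *
save('wrist','w29.png'); save('scene','s29.png')
E
```

```text
time_s: 43.32
tool_pos: [0.4831, 0.0889, 0.0358]
tool_rot: [174.3, 88.4, -168.8]
force: [-0.5, 0.8, -1.2]
grip_width: 0.0646
[0.4831 0.0889 0.0358] x-axis [-0.0272 -0.0054] jaw,pad tilt [ 0.0028 -0.0276] a -163.1 [ 40.  21. -60. 114.  21.  59.  77.]
time_s: 44.58
tool_pos: [0.5961, -0.111, 0.181]
tool_rot: [-177.5, 89.0, -160.0]
force: [0.3, -0.1, -2.7]
grip_width: 0.0643
time_s: 44.82
tool_pos: [0.5958, -0.1356, 0.1826]
tool_rot: [-175.4, 89.0, -158.3]
force: [0.4, 0.7, -2.8]
grip_width: 0.0643
[ 0.5958 -0.1356  0.1826] x-axis [-0.0161 -0.0064] jaw,pad tilt [-0.0014 -0.0172] a -162.9 [ 54.  25. -57.  90.  22.  78. 102.]
```

View pics/w29.png

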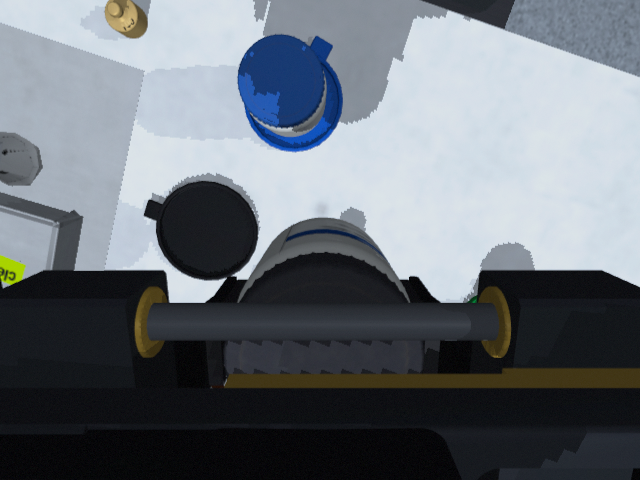

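View pics/s29.png

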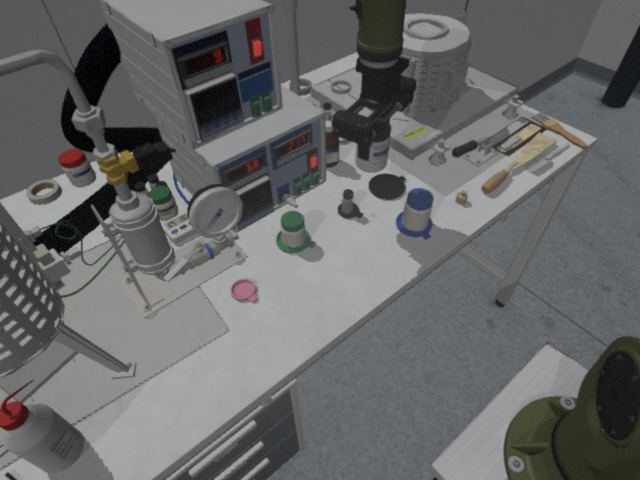

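```bash
cat > b.py <<'E'
from arc import *
o=readout.get_obs(); p=o['tool_pos']; X=R.from_euler('xyz',o['tool_rot'],degrees=True).as_matrix()
X0=R.from_euler('xyz',[174.3,88.4,-168.8],degrees=True).as_matrix()
b=X0.T@(np.array([.4817,.0885,0])-np.array([.4831,.0889,.0358])); print('jar bottom',(p+X@b).round(4),'axis',(X@X0.T@[0,0,1]).round(3))
E
python3 b.py
python3 - <<'E'
from arc import *
M=T('wrist'); g=cv2.cvtColor(cv2.imread('pics/w29.png'),cv2.COLOR_BGR2GRAY)
pts=[]
for r in range(184,262,4):
    c=np.where(g[r,140:275]<70)[0]+140
    pts.append((c[-1],r))
    if r>226: pts.append((c[0],r))
print([tuple(map(int,q)) for q in pts]); print(arc(M,pts,.0445,d=(0,0)))
print(ray('wrist',(206,230),.008,M))
E
```

```text
jar bottom [ 0.595  -0.1328  0.1468] axis [-0.012 -0.     1.   ]
[(221, 184), (230, 188), (237, 192), (241, 196), (245, 200), (248, 204), (250, 208), (252, 212), (254, 216), (255, 220), (256, 224), (257, 228), (156, 228), (257, 232), (156, 232), (256, 236), (157, 236), (256, 240), (158, 240), (255, 244), (159, 244), (254, 248), (161, 248), (252, 252), (163, 252), (250, 256), (165, 256), (248, 260), (169, 260)]
(array([ 0.63  , -0.2284]), array([-1.2, -0.9, -0.2, -0.5, -0.2, -0.2, -0.5, -0.5, -0.2, -0.3, -0.2,
        0.2, -1. , -0. , -0.7, -0.8, -1. , -0.4, -1. , -0.6, -0.7, -0.4,
       -0.9, -0.8, -0.8, -0.7, -0.3, -0.2, -0.9]))
[ 0.62929705 -0.2286375   0.008     ]
```

```bash
python3 -m pendant '{"xyz":[[0.012,-0.03,0],[0.012,-0.035,-0.01],[0.009,-0.03,-0.02],[0,0,-0.03],[0,0,-0.02],[0,0,0],[0,0,0]],"turn":[0,0,0,0,0,0,0]}'; python3 t.py; python3 b.py
python3 - <<'E'
from h import *
save('wrist','w30.png'); im=save('scene','s30.png')[:,:,::-1]
cv2.imwrite('pics/s30c.png',cv2.resize(im[130:260,310:470],None,fx=4.5,fy=4.5,interpolation=cv2.INTER_CUBIC))
E
```

```text
time_s: 45.8
tool_pos: [0.6341, -0.2095, 0.1051]
tool_rot: [160.0, 89.5, 178.8]
force: [-0.1, 0.0, -2.1]
grip_width: 0.0641
[ 0.6341 -0.2095  0.1051] x-axis [-0.0095  0.0002] jaw,pad tilt [ 0.0032 -0.0089] a -161.1 [ 53.  35. -52.  86.  29.  73. 106.]
jar bottom [ 0.6333 -0.2097  0.0693] axis [-0.018 -0.007  1.   ]
```

View pics/w30.png

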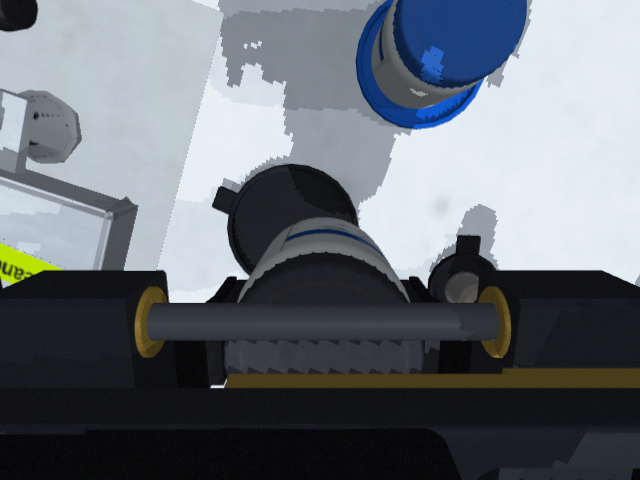

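View pics/s30c.png

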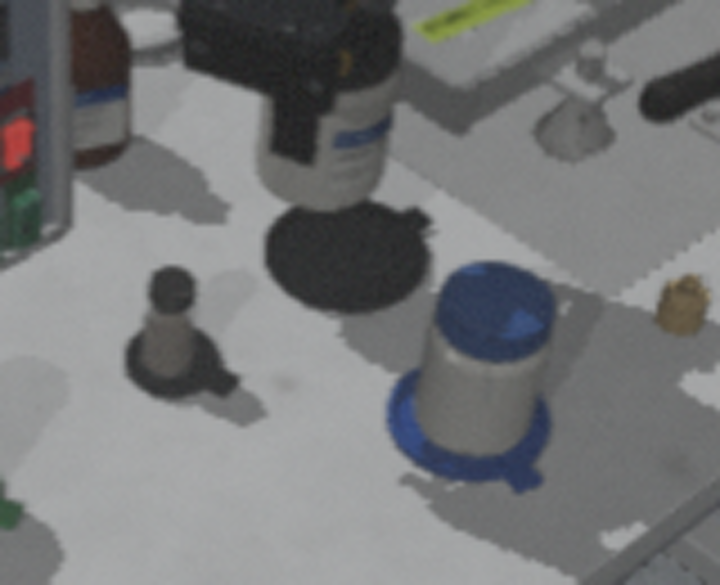

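```bash
python3 - <<'E'
from arc import *
M=T('wrist'); g=cv2.cvtColor(cv2.imread('pics/w30.png'),cv2.COLOR_BGR2GRAY)
pts=[]
for r in range(172,226,4):
    c=np.where(g[r,180:380]<60)[0]+180
    pts.append((c[-1],r))
    if r>=216: pts.append((c[0],r))
print([tuple(map(int,q)) for q in pts]); print(arc(M,pts,.0445,d=(.03,0)))
E
python3 -m pendant '{"xyz":[[-0.002,-0.010,-0.01],[-0.002,-0.010,-0.01],[0,0,-0.01],[0,0,0]],"turn":[0,0,0,0]}'; python3 b.py; python3 t.py
```

```text
[(323, 172), (329, 176), (335, 180), (339, 184), (342, 188), (345, 192), (348, 196), (350, 200), (352, 204), (354, 208), (355, 212), (356, 216), (229, 216), (356, 220), (228, 220), (357, 224), (228, 224)]
(array([ 0.6315, -0.232 ]), array([ 0.6,  0.4,  0.6,  0.4, -0. , -0.2, -0.1, -0.3, -0.3, -0.2, -0.4,
       -0.5, -0.9, -1.1, -0.7, -0.8, -1. ]))
time_s: 46.4
tool_pos: [0.6296, -0.2332, 0.0741]
tool_rot: [174.3, 89.5, -167.0]
force: [0.1, 0.1, -2.8]
grip_width: 0.0643
jar bottom [ 0.6289 -0.2335  0.0383] axis [-0.019 -0.004  1.   ]
[ 0.6296 -0.2332  0.0741] x-axis [-0.0084 -0.0019] jaw,pad tilt [ 0.0009 -0.0086] a -161.3 [ 54.  37. -51.  87.  30.  70. 107.]
```

Dish centre is about (0.631,-0.231). I'll correct by (+0.002,+0.002) and descend.

```bash
python3 -m pendant '{"xyz":[[0.001,0.002,-0.01],[0.001,0,-0.01],[0,0,-0.006],[0,0,-0.003],[0,0,0]],"turn":[0,0,0,0,0]}'; python3 b.py
python3 - <<'E'
from h import *
save('wrist','w31.png')
E
```

```text
time_s: 47.02
tool_pos: [0.632, -0.2299, 0.0429]
tool_rot: [168.4, 89.5, -172.8]
force: [-0.2, -0.1, -2.8]
grip_width: 0.0645
jar bottom [ 0.6313 -0.2301  0.0071] axis [-0.019 -0.005  1.   ]
```

View pics/w31.png

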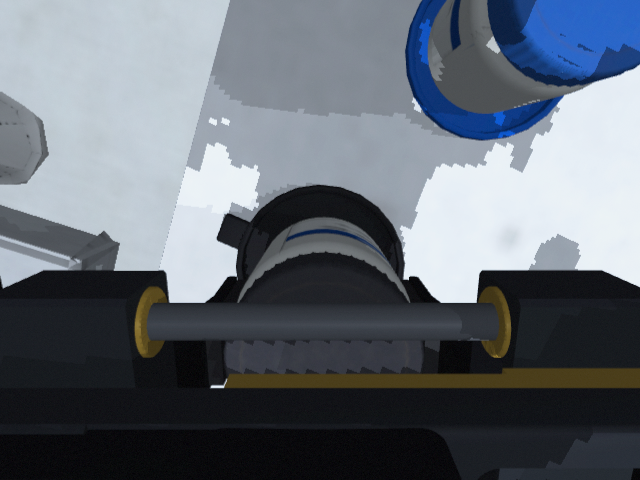

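```bash
python3 -m pendant '{"xyz":[[0,0,-0.003],[0,0,-0.001]],"turn":[0,0]}'; python3 -m pendant '{"xyz":[[0,0,-0.002],[0,0,-0.001]],"turn":[0,0]}'; python3 b.py
```

```text
time_s: 47.32
tool_pos: [0.6326, -0.2301, 0.0396]
tool_rot: [174.3, 89.6, -166.9]
force: [-0.4, -0.4, -2.3]
grip_width: 0.0644
time_s: 47.58
tool_pos: [0.6336, -0.2297, 0.0388]
tool_rot: [-176.5, 89.7, -157.7]
force: [-2.3, 0.5, 3.8]
grip_width: 0.0643
jar bottom [ 0.633  -0.23    0.0029] axis [-0.022 -0.004  1.   ]
```

```bash
python3 -m pendant '{"xyz":[[0,0,-0.0015]],"turn":[0]}'; python3 -m pendant '{"xyz":[[0,0,-0.001],[0,0,0],[0,0,0],[0,0,0]],"turn":[0,0,0,0]}' 1; python3 t.py
python3 - <<'E'
from h import *
save('wrist','w32.png')
E
```

```text
time_s: 47.7
tool_pos: [0.6336, -0.2297, 0.0388]
tool_rot: [-171.1, 89.6, -152.4]
force: [-4.1, 0.2, 9.5]
grip_width: 0.0642
time_s: 48.2
tool_pos: [0.6346, -0.2302, 0.0381]
tool_rot: [-149.5, 89.7, -130.7]
force: [-0.3, -0.8, 0.3]
grip_width: 0.0857
[ 0.6346 -0.2302  0.0381] x-axis [-0.0031 -0.0036] jaw,pad tilt [-0.0024 -0.0041] a -161.2 [ 53.  39. -50.  89.  32.  67. 106.]
```

View pics/w32.png

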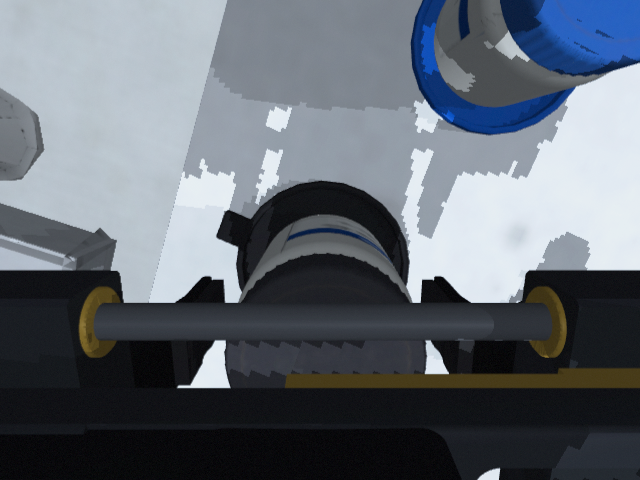

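The jar is released. I'll rise straight up, clear the scene and check all four.

```bash
python3 -m pendant '{"xyz":[[0,0,0.015],[0,0,0.03],[0,0,0.05],[0,0,0.05],[0,0,0.03],[-0.03,-0.03,0],[-0.04,-0.04,0],[-0.04,-0.04,0],[-0.03,-0.04,0],[0,0,0]],"turn":[0,0,0,0,0,0,0,0,0,0]}'; python3 t.py
python3 - <<'E'
from h import *
a=save('scene','s33.png')[:,:,::-1]; b=save('top','t33.png')[:,:,::-1]; save('wrist','w33.png')
cv2.imwrite('pics/s33c.png',cv2.resize(a[130:300,240:480],None,fx=3.3,fy=3.3,interpolation=cv2.INTER_CUBIC))
cv2.imwrite('pics/t33c.png',cv2.resize(b[150:310,270:490],None,fx=3.6,fy=3.6,interpolation=cv2.INTER_CUBIC))
M=T('top')
for n in ['green_jar_center','blue_jar_center','black_jar_center','vial_center','brass_weight_center']:
    print(n,[(np.round(w(M,d['at']),3).tolist(),round(d['score'],2)) for d in pinpoint('top',n)][:2])
E
```

```text
time_s: 49.5
tool_pos: [0.4914, -0.3811, 0.2298]
tool_rot: [-75.1, 89.4, -56.0]
force: [-0.4, -0.2, -0.4]
grip_width: 0.0872
[ 0.4914 -0.3811  0.2298] x-axis [ 0.0058 -0.0086] jaw,pad tilt [-0.01    0.0027] a -160.9 [ 78.  23. -56.  86.  19.  81. 131.]
green_jar_center [([0.637, 0.045, 0.038], 0.85)]
blue_jar_center [([0.502, -0.196, 0.043], 0.7)]
black_jar_center [([0.636, -0.23, 0.054], 0.76)]
vial_center [([0.629, -0.105, 0.038], 0.68)]
brass_weight_center [([0.482, -0.33, 0.017], 0.48)]
```

View pics/s33c.png

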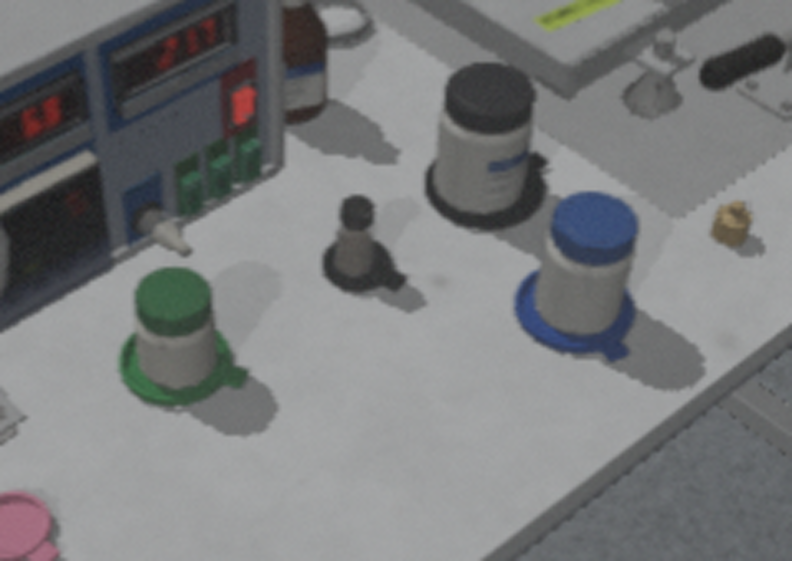

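View pics/t33c.png

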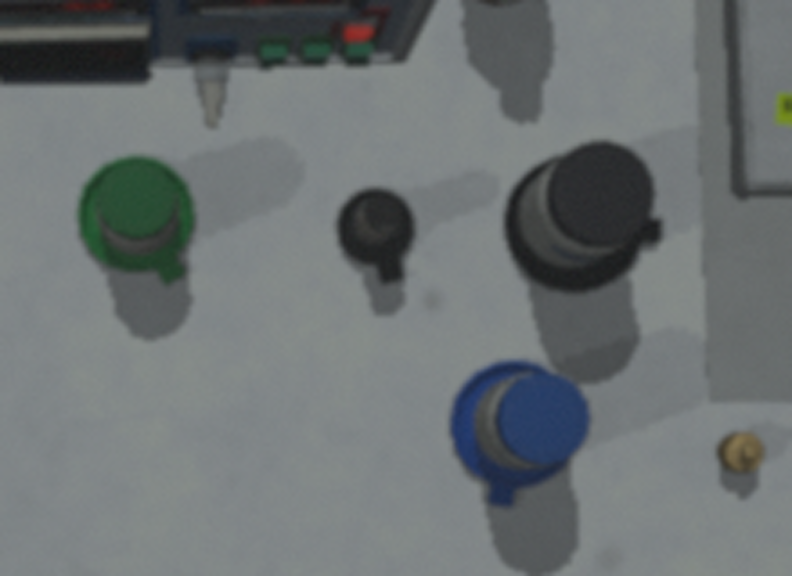

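Run:
```python
from h import *
M=T('top')
f=lambda x,y:(270+x/3.6-.5+.14,150+y/3.6-.5+.14)
for n,p,z in [('green',(138,198),.07),('blue',(543,420),.086),('black',(600,195),.094),('vial',(378,220),.059),('brass',(741,452),.03)]: print(n,ray('top',f(*p),z,M).round(4))
S=T('scene'); g=lambda x,y:(240+x/3.3,130+y/3.3)
for n,p,z in [('green',(174,299),.07),('blue',(594,228),.086),('black',(490,95),.094),('vial',(357,211),.059)]: print('scene',n,ray('scene',g(*p),z,S).round(4))
```

```text
green [0.637  0.0419 0.07  ]
blue [ 0.499  -0.1925  0.086 ]
black [ 0.6299 -0.2291  0.094 ]
vial [ 0.6233 -0.1027  0.059 ]
brass [ 0.4807 -0.325   0.03  ]
scene green [0.6309 0.0492 0.07  ]
scene blue [ 0.4944 -0.1823  0.086 ]
scene black [ 0.6253 -0.2211  0.094 ]
scene vial [ 0.6254 -0.0998  0.059 ]
```

```bash
python3 -c "
from h import *
print(sign_off()); o=readout.get_obs(); print(o['time_s'],o['force'])"
```

```text
the job is handed in; nothing more can be done
None
the job is handed in; nothing more can be done
```

All four containers are standing upright in their matching dishes, and I handed the job in at about 50 s of the 93 s limit. The order was green jar, blue jar, glass vial, then black jar. Each was lowered until light floor contact (about 7–13 N at the wrist) and released.

- **Position:** in the last top and scene pictures every container stands inside its rim. The lid centres are about 3–6 mm from the dish centres by the top camera; the clearance to the rim is about 8 mm.
- **Left alone:** the brass weight is within a few mm of its first reading, which is within measurement error. The gripper was well clear of everything at the end.
- **Tool tilt:** the tool crept up to 5° from vertical during the job. I gave it a half turn before the vial, and the tilt was under 1° by the end. The jars went down within about 1.5° of vertical by my estimate and show no lean in the pictures.
- **Disagreements:** the scene-camera lid centres differ from the top camera's by up to about 11 mm (blue jar), more than the calibration error. I read those lid positions off a picture by hand, and the picture itself shows all four inside their rims, so I trusted the top camera. The network's positions for the placed items agree with the top camera to about 6 mm.

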